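Weigh the brass weight on the spring balance's swinging hook

ROBOT

A 7-joint arm with a two-finger parallel gripper is mounted at the origin on a cart in front of the work surface, level with it; the furniture and walls round the work are solid. World frame = base frame: x ahead of the robot, y to its left, z up, the work surface at z = 0. Lengths are in m, angles in rad, forces in N, time in s.
With the tool pointing down it reaches from about 0.4 to 0.9 m from the base axis. Payload 5.5 kg.
Tool frame: the origin (TCP) lies midway between the tips of the shut fingers; the grasp point (between the pads) lies 19 mm behind it (pinch_z is the z of the grasp point in the tool frame, in m); z points along the fingers, x is the direction in which the jaws open and shut, and the axes are right-handed (so a half turn about z gives the same grasp; the last joint's range is limited). The gripper opens to 85 mm and grips with 20 to 120 N. Pads are 22 mm wide; open, the fingers measure 114 mm over their backs; the gripper's body (76 mm by 85 mm) begins 54 mm behind the grasp point. The pads swing forward as they close: fully open they stand 13 mm farther back than shut.
Start: joints at [-0.902, 0.501, -0.427, 1.55, 0.221, 1.138, -0.21], TCP at [0.257, 0.597, 0.206] pointing down, gripper open.
Joint ranges: [-2.88, 2.88], [-0.31, 2.03], [-1.54, 1.56], [0.2, 2.42], [-1.41, 4.55], [0.19, 2.02], [-2.57, 2.57]. Speed limits (rad/s): [2.57, 2.57, 3.14, 3.14, 3.14, 3.14, 3.14].

INTERFACE

Orientations are given as [roll, pitch, yaw] about the fixed x, y, z axes, in that order (R = Rz(yaw) Ry(pitch) Rx(roll)).
In Python, from station import * gives the robot as it stands. The module is installed in compiled form; this text tells all that it offers.
- The arm moves only by the shell command python3 -m jog 'ROWS' [FORCE]. ROWS is JSON, a list of rows, each an object of numbers: "tx", "ty", "tz": the shift along the world's x, y, z in mm; "wx", "wy", "wz": the turn, a rotation vector about the world's x, y, z in rad; "hand": the opening, from 0 (shut) to 1 (fully open). In form: [{"tx": .., "ty": .., "tz": .., "wx": .., "wy": .., "wz": .., "hand": ..}, ...]. A call has 1 to 5 rows; each row is the pose to reach, as a shift and turn from the pose measured when the call began; what a row does not reach only later rows make up. A row lasts 1/8 s, in which the tool goes at most 62.5 mm and 10.7 degrees, less where a joint would pass 70% of its speed; a pose out of reach is approached as far as the arm can. A call with a gripper value outside its range is refused whole. The fingers move at their own pace and stop on an object; FORCE is the grip in N (left out, the last holds). Time passes only in rows, so rows that repeat a pose let the fingers close. It gives the time, the measured TCP pose, the force and the opening at its end, in the units of the state.
- read_state(): the state, without advancing time (a new reading comes with each control period).
- capture(name): name is "side" or "top"; returns the picture (480x640x3 uint8, blue, green, red); there is no depth.
- calibration(name): a dict with "fovy" (degrees; the focal length in pixels is half the picture's height over the tangent of half this angle, whatever the lens; pixels are square), "cx", "cy" (the principal point, pixels), "eye" and "rotation" of the camera in the world. Camera axes: x right, y up, looking along -z (the intrinsics and any distortion apply to the point x, -y, -z); pixel columns grow to the right and rows downward; lengths in m; the calibration is good to about 2 mm. A picture is of the moment at which its call begins. calibration takes no time and is no camera call.
- sign_off(): hands the job in, once; it reports no verdict.
The state is a dict: "t": time; "joint_positions": joint angles; "joint_vel": joint speeds; "tau": joint torques, N m; "ee_pos": TCP position; "eef_rot": TCP orientation; "ft_force": force on the tool from outside, world axes, zero at the start; "wrist_torque": the same for the moment, N m; "width": finger opening in m.
Only numpy, scipy, OpenCV 4.12 (cv2) and the standard library are available. Lean on these libraries where they do the work, as an engineer would, in place of code of your own. Each camera call takes 0.05 s, during which the arm holds its last target.

TASK

Weigh the unmarked brass weight on the spring balance: take it by its square stem, bring the balance's swinging hook to rest with a gentle touch, without knocking it, keep it steady for a moment and then pass the weight's eye over the tip of the hook. Lower the weight slowly until the balance carries all of it before you let go, so that the pull rod never jerks and is not drawn past the end of its scale, and leave the weight hanging upright and quiet from the hook, clear of the stand's foot. Leave the small things on the bench in front where they are.

Things in the scene. Friction and masses are not known exactly. Their poses are not given: they have to be found in the camera images.
- balance_stand: Retort stand: grey foot plate (192 x 100 mm, top 12 mm above the bench), 12 mm upright rod, and clamped to it a clear tubular spring balance with blue end caps. Fixed. Origin: on the bench straight below the hook's pin; z up; x points from there to the rod (axis at x = +108 mm). The foot reaches from x = -60 to +132 mm. Barrel 35 mm across, z = 359 to 536 mm.
- pin_zero (a point): Where the hook's pin lies with the balance unloaded: 310 mm above the bench, over the stand's origin. The pin runs along the stand's y, so the hook swings in the stand's x-z plane; its mouth opens to the stand's -x side, roughly to the robot. From the clevis (20 mm wide, ends 6 mm below the pin) nothing but the hook hangs down.
- pull_rod (a joint): How far the balance's pull rod is drawn down out of the barrel, m: 0 = upper stop (unloaded), 0.065 = end of the scale, 0.085 = lower stop. Spring 140 N/m, preset so that it takes about 0.3 N on the hook before the rod moves; lightly damped (1.5 N s/m). The hook moves with the rod.
- hook (a joint): Swing angle of the hook on its pin, rad: about 0 hanging at rest, positive when its lower end is swung towards the rod (stand's +x). It starts swinging freely, 0.3 to 0.55 rad to each side, about two swings a second, and would go on for over a minute. The hook weighs 90 g and yields to a few tenths of a newton.
- hook_seat (a point): Lowest point of the inside of the hook's bowl, where the eye must finally sit: 66.5 mm below the pin (hook at rest), 243.5 mm above the bench when unloaded. Plain open J-hook of 7 mm round steel bar, no latch; underside of the bowl 73.5 mm below the pin.
- hook_tip (a point): Top of the hook's rounded free tip: at rest 43 mm below the pin (23.5 mm above the seat) and 17 mm to the stand's -x side of it. The mouth between tip and shank is 20 mm wide. The outer face of tip and bowl looks to the stand's -x side, 18 to 20 mm from the pin's plane; 30 to 60 mm below the pin the inner face of the shank lies 6 to 9 mm on the +x side.
- brass_weight: Unmarked brass weight standing on the bench, its mass unknown (0.22 to 0.78 kg). Origin: centre of its underside, z up. Round body 49 mm across, 30 mm high; square stem 12 x 12 mm, sides along x and y, z = 30 to 100 mm; on top a closed upright steel eye, top at z = 151.5 mm, in the weight's y-z plane, so that the hook goes through it along the weight's x (either way round).
- stem_grip (a point): Where to grasp the weight: middle of the square stem, 68 mm above its underside, across the faces that look to the weight's +y and -y (12 mm apart).
- eye_crown (a point): Underside of the top of the weight's eye, in its middle: 146.5 mm above the weight's underside, 78.5 mm above stem_grip. This point comes to lie on the hook's seat. The eye is of 5 mm round wire; its opening is 25 mm wide in y and 46 mm high, with a half-round top.
- timer: Small white countdown timer, 64 x 58 x 19 mm, flat on the bench in front; origin at the centre of its underside. A bystander.
- petri_1: Petri dish with lid, 60 mm across, 15 mm high, on the bench in front; origin at the centre of its underside. A bystander.
- vial_1: Small screw vial with black cap, 22 mm across, 50 mm high, upright on the bench to the left; origin at the centre of its underside. A bystander.
- vial_2: Second small screw vial with black cap, 22 mm across, 50 mm high, upright on the bench to the left; origin at the centre of its underside. A bystander.
Not all that is in view belongs to the job. Several things have the shape of the brass_weight; the one meant has the colours described above.

How it is judged:
By the outcome, as a careful person would: the job done as asked, in the order asked, and still so for the second after the job is handed in, with the robot touching nothing.
It also fails if it takes over 67 s, if anything falls off the work surface, if the arm or the gripper's body presses on something with over 40 N, if the wrist force passes 120 N, or if a joint passes its speed limit or range.

## Working session

There is one attempt and no reset: what is moved stays moved. The work goes in short steps, Python scripts to look and compute and a shell command to move; the robot and the scene stay as the last step left them, time stands still between calls to the robot, and variables do not carry over. Pictures are saved under pics/ and viewed, and the job is handed in when it is done.

```bash
mkdir -p pics; ls
python3 - <<'E'
from station import *
import cv2
s=read_state()
for k,v in s.items(): print(k,v)
for n in("side","top"):
    print(n,calibration(n)); cv2.imwrite(f"pics/{n}0.png",capture(n))
E
```

```text
pics
t 0.0
joint_positions [-0.9018053   0.50186869 -0.42677661  1.55147959  0.22078861  1.1383323
 -0.21029802]
joint_vel [ 0.00068247  0.00167316 -0.00080918  0.00039978 -0.00070722 -0.00100904
 -0.00034631]
tau [ 3.77867846e-04 -5.69509006e+01 -5.81615567e+00 -2.80938631e+01
  1.05720395e-02  1.20333073e-02  1.62877490e-05]
ee_pos [0.25632312 0.5964799  0.20443276]
eef_rot [-3.14152788e+00  2.03165542e-03  1.16505051e+00]
ft_force [-0.202566   -0.47722665 -0.27535261]
wrist_torque [-0.00113939  0.02144924  0.02807339]
width 0.08542886865978246
side {'fovy': 44.60427366057375, 'cx': 313.2267826458773, 'cy': 236.01284345691036, 'eye': array([0.20949798, 1.02122119, 0.972541  ]), 'rotation': array([ 0.95547465,  0.00537184, -2.80922759])}
top {'fovy': 51.744517664637485, 'cx': 323.495552551074, 'cy': 239.360054497276, 'eye': array([ 0.52264347, -0.03688532,  1.42077589]), 'rotation': array([ 0.06258527, -0.00322873, -1.59595546])}
```

View pics/side0.png

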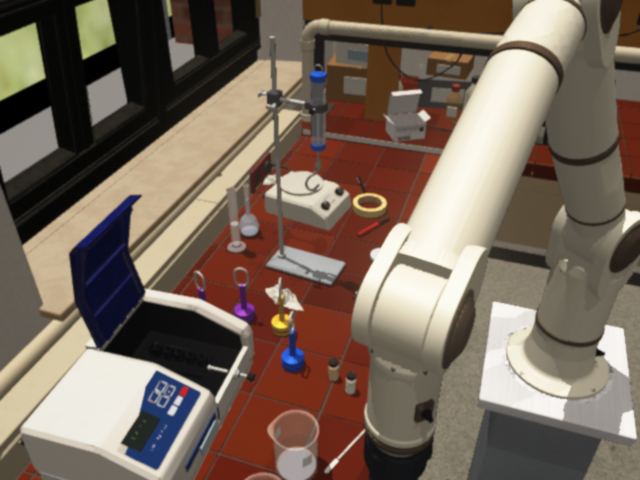

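View pics/top0.png

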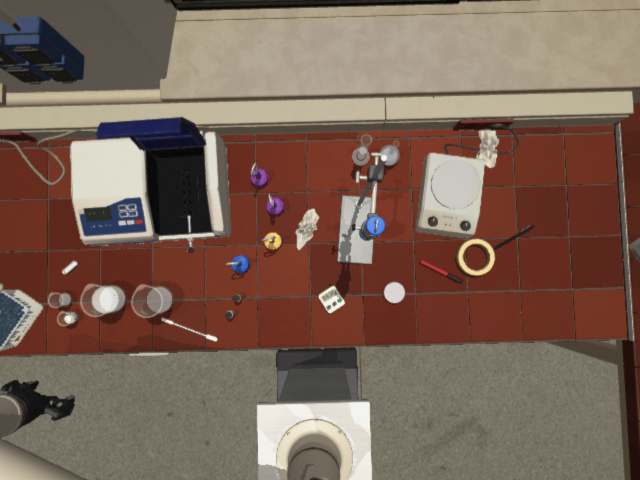

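```bash
cat > h.py <<'E'
import numpy as np, cv2
from scipy.spatial.transform import Rotation as Ro
from station import *
def cam(n):
    c=calibration(n); R=Ro.from_euler('xyz',c['rotation']).as_matrix()
    return c,R,240/np.tan(np.radians(c['fovy']/2))
def proj(n,p):
    c,R,f=cam(n); q=R.T@(np.asarray(p,float)-c['eye']); return np.array([c['cx']+f*q[0]/-q[2], c['cy']-f*q[1]/-q[2]])
def ray(n,u,v):
    c,R,f=cam(n); d=R@np.array([(u-c['cx'])/f,-(v-c['cy'])/f,-1]); return c['eye'],d
def atz(n,u,v,z):
    e,d=ray(n,u,v); return e+d*(z-e[2])/d[2]
def tri(u1,u2):  # side px, top px
    e1,d1=ray('side',*u1); e2,d2=ray('top',*u2)
    A=np.array([d1,-d2]).T; k=np.linalg.lstsq(A,e2-e1,rcond=None)[0]
    a=e1+k[0]*d1;b=e2+k[1]*d2; return (a+b)/2,np.linalg.norm(a-b)
def crop(img,x,y,w,h,s,name):
    c=cv2.resize(img[y:y+h,x:x+w],None,fx=s,fy=s,interpolation=cv2.INTER_CUBIC)
    for i in range(0,w,10):
        cv2.line(c,(i*s,0),(i*s,6 if i%50 else 14),(0,255,255),1)
        if i%20==0: cv2.putText(c,str(x+i),(i*s,24),0,.35,(0,255,0),1)
    for i in range(0,h,10):
        cv2.line(c,(0,i*s),(6,i*s),(0,255,255),1)
        if i%20==0: cv2.putText(c,str(y+i),(8,i*s+4),0,.35,(0,255,0),1)
    cv2.imwrite('pics/'+name,c)
E
python3 - <<'E'
from h import *
t=cv2.imread('pics/top0.png');s=cv2.imread('pics/side0.png')
crop(t,220,170,190,140,4,'t1.png'); crop(s,170,240,190,150,4,'s1.png'); crop(s,240,30,120,150,4,'s2.png')
print(proj('top',read_state()['ee_pos']),proj('side',read_state()['ee_pos']))
print(proj('top',[0,0,0]))
E
```

```text
[ 62.22799534 387.51033215] [386.70645003 524.47751422]
[313.38041577 457.73201435]
```

View pics/t1.png

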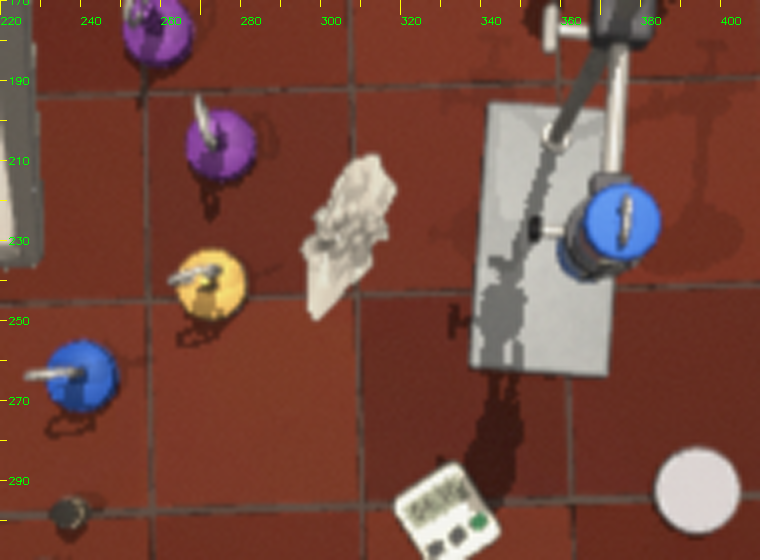

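View pics/s1.png

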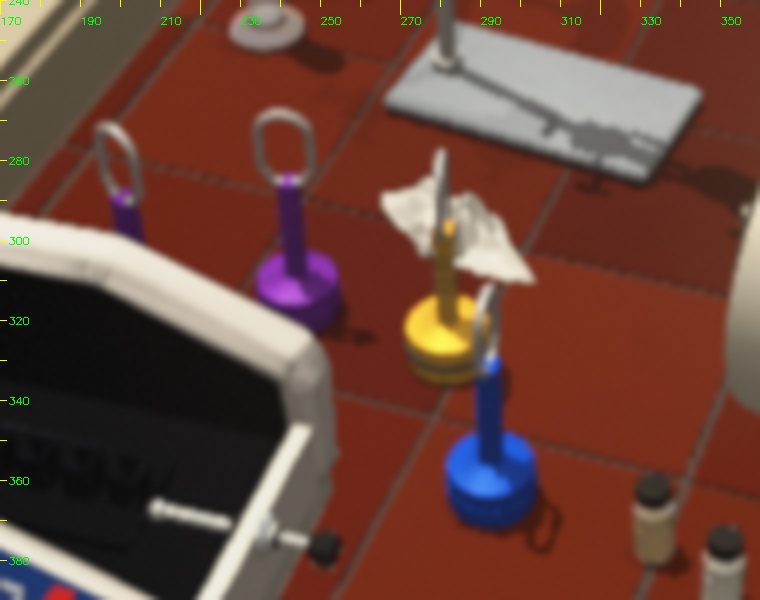

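View pics/s2.png

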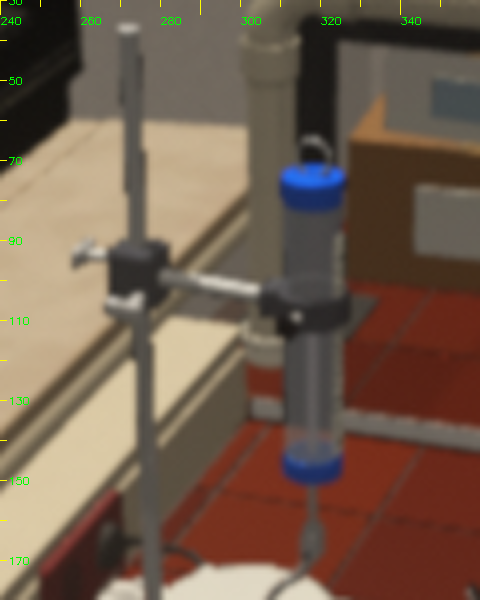

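```bash
cat > fit.py <<'E'
from h import *
from scipy.optimize import least_squares
obs=[('top',(337,262),(-.06,.05,.012)),('top',(371.5,264),(-.06,-.05,.012)),('top',(341.5,195.5),(.132,.05,.012)),
('side',(266.2,265.5),(.132,.05,.012)),('side',(283.7,245),(.132,-.05,.012)),('side',(345,263),(-.06,-.05,.012)),('side',(331,285),(-.06,.05,.012)),
('top',(358.5,204),(.108,0,.012)),('side',(281.5,257),(.108,0,.012)),('top',(375.5,224.5),(0,0,.536)),('side',(318.3,73.5),(0,0,.536)),('side',(318,149),(0,0,.359))]
def W(p,q): 
    c,s=np.cos(p[2]),np.sin(p[2]); return np.array([p[0]+c*q[0]-s*q[1],p[1]+s*q[0]+c*q[1],q[2]])
def res(p): return np.concatenate([proj(n,W(p,q))-u for n,u,q in obs])
if __name__=='__main__':
    r=least_squares(res,[.55,-.1,0]); print(r.x); print(r.fun.reshape(-1,2).round(1))
    for u,v in [('top',(272.7,240.8)),('side',(281.5,321))]: print(u,atz(u,*v,.03))
    t=cv2.imread('pics/top0.png');s=cv2.imread('pics/side0.png')
    crop(t,255,225,40,35,16,'t2.png'); crop(s,260,270,50,70,8,'s3.png')
    crop(t,335,190,60,80,8,'t3.png')
    crop(s,290,140,50,60,10,'s4.png')
E
python3 fit.py
```

```text
[ 0.60023312 -0.1336718  -0.10276701]
[[-0.9 -0.1]
 [-0.4  0.6]
 [-0.4 -0.4]
 [-1.1 -1.2]
 [-1.3 -0.8]
 [ 1.1 -1.3]
 [ 0.2 -1.5]
 [-0.6  0.8]
 [ 0.3 -0.8]
 [-0.8  1.2]
 [-0.5 -0.4]
 [-0.1 -0.9]]
top [0.60916747 0.09945381 0.03      ]
side [0.60773267 0.10821127 0.03      ]
```

View pics/t2.png

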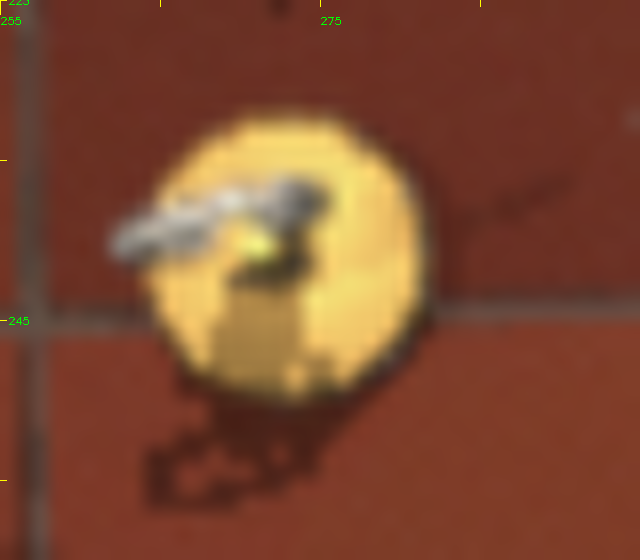

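View pics/s3.png

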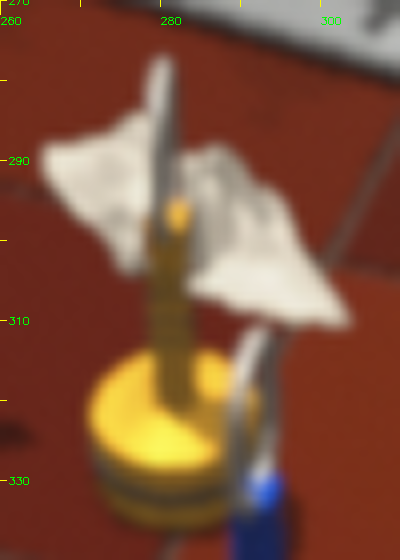

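View pics/t3.png

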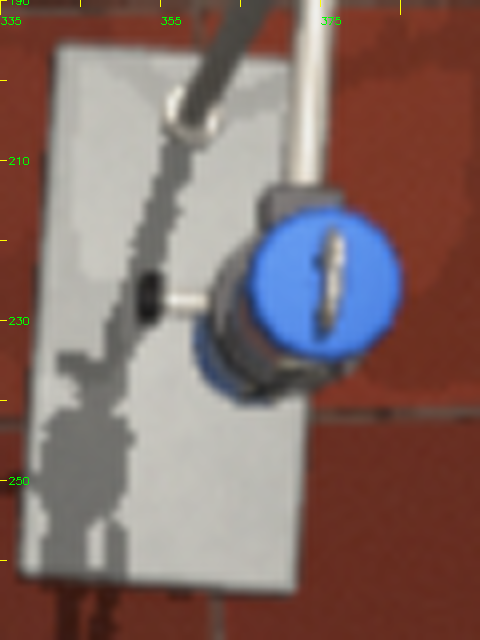

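View pics/s4.png

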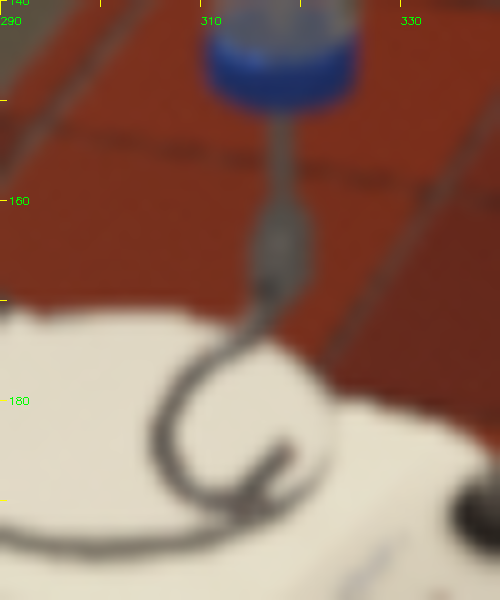

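```bash
cat > wt.py <<'E'
from h import *
def eyepts(n=40):
    P=[]
    for z in np.linspace(.1025,.134,8): P.append((0,-.015,z))
    for a in np.linspace(np.pi,0,13): P.append((0,.015*np.cos(a),.134+.015*np.sin(a)))
    for z in np.linspace(.134,.1025,8): P.append((0,.015,z))
    return np.array(P)
def draw(img,n,x,y,yaw,z0=0,s=16,x0=255,y0=225,col=(255,0,0)):
    def L(P,c):
        q=np.array([proj(n,p) for p in P]); q=((q+.5-[x0,y0])*s).astype(int); cv2.polylines(img,[q],False,c,1)
    R=Ro.from_euler('z',yaw).as_matrix(); T=lambda P:P@R.T+[x,y,z0]
    L(T(eyepts()),col)
    a=np.linspace(0,2*np.pi,40)
    for z in(0,.03): L(T(np.c_[.0245*np.cos(a),.0245*np.sin(a),0*a+z]),(0,255,0))
    for z in(.03,.1): L(T(np.array([(i*.006,j*.006,z) for i,j in((1,1),(1,-1),(-1,-1),(-1,1),(1,1))])),(0,0,255))
if __name__=='__main__':
    import sys
    t=cv2.imread('pics/top0.png');s=cv2.imread('pics/side0.png')
    x,y=.6085,.1035
    out=[]
    for yaw in map(float,sys.argv[1:]):
        a=cv2.resize(t[225:260,255:295],None,fx=10,fy=10,interpolation=cv2.INTER_CUBIC); draw(a,'top',x,y,yaw,s=10)
        b=cv2.resize(s[270:340,260:310],None,fx=7,fy=7,interpolation=cv2.INTER_CUBIC); draw(b,'side',x,y,yaw,s=7,x0=260,y0=270)
        b=b[:490,:260]; a=cv2.copyMakeBorder(a,0,140,0,0,cv2.BORDER_CONSTANT)[:490]
        out.append(np.vstack([a[:350],cv2.copyMakeBorder(b,0,0,0,140,cv2.BORDER_CONSTANT)]))
    o=np.hstack(out); o=cv2.resize(o,None,fx=.65,fy=.65,interpolation=cv2.INTER_AREA); print(o.shape); cv2.imwrite('pics/w1.png',o)
E
python3 wt.py 0.0 0.15 0.3
```

```text
(546, 780, 3)
```

View pics/w1.png

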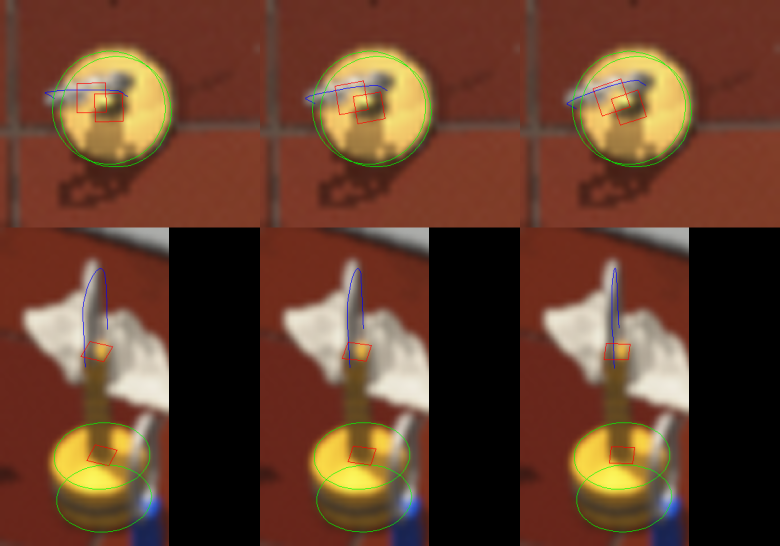

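```bash
python3 - <<'E'
from h import *
for n,u in dict(timer=(332,298),petri=(394.5,293),v1=(238,298),v2=(230,315),blue=(240,264)).items():
    print(n,atz('top',*u,.03).round(3))
E
python3 -m jog '[{"tx":40,"ty":-60,"tz":40},{"tx":70,"ty":-120,"tz":80},{"tx":95,"ty":-180,"tz":110},{"tx":115,"ty":-240,"tz":120},{"tx":130,"ty":-300,"tz":120}]'
```

```text
timer [ 0.445 -0.063  0.03 ]
petri [ 0.454 -0.238  0.03 ]
v1 [0.452 0.199 0.03 ]
v2 [0.405 0.222 0.03 ]
blue [0.546 0.192 0.03 ]invalid input at $[0]: expected keys tx, ty, tz, wx, wy, wz, hand
```

```bash
python3 -m jog '[{"tx":40,"ty":-60,"tz":40,"wx":0,"wy":0,"wz":0,"hand":1},{"tx":70,"ty":-120,"tz":80,"wx":0,"wy":0,"wz":0,"hand":0.8},{"tx":95,"ty":-180,"tz":110,"wx":0,"wy":0,"wz":0,"hand":0.6},{"tx":115,"ty":-240,"tz":120,"wx":0,"wy":0,"wz":0,"hand":0.6},{"tx":130,"ty":-300,"tz":120,"wx":0,"wy":0,"wz":0,"hand":0.6}]' 40
python3 -c "
from station import *;s=read_state();print(s['joint_positions'].round(3),s['ee_pos'],s['eef_rot'],s['ft_force'],s['width'])"
```

```text
t: 0.72
ee_pos: [0.3751, 0.3355, 0.3205]
eef_rot: [3.141, 0.0, 1.165]
ft_force: [1.1, -0.8, -0.2]
width: 0.0516
[-0.455  0.123 -0.36   1.763  0.046  1.263  0.338] [0.37512867 0.33551445 0.32045469] [3.14088683e+00 2.88954868e-04 1.16485698e+00] [ 1.13116806 -0.80843481 -0.16431893] 0.05156553383070433
```

```bash
cat > go.py <<'E'
from h import *
def Rt(psi,th):
    z=np.array([np.cos(th)*np.cos(psi),np.cos(th)*np.sin(psi),-np.sin(th)]); x=np.array([-np.sin(psi),np.cos(psi),0]); return np.c_[x,np.cross(z,x),z]
def delta(g,psi,th,quiet=False):
    s=read_state(); R0=Ro.from_euler('xyz',s['eef_rot']).as_matrix(); R=Rt(psi,th)
    rv=Ro.from_matrix(R@R0.T).as_rotvec(); d=np.array(g)+.019*R[:,2]-s['ee_pos']
    gp=s['ee_pos']-.019*R0[:,2]
    if not quiet: print('t',s['t'],'grasp now',gp.round(4),'mm',(d*1e3).round(1),'rv',rv.round(3),'joints',np.array(s['joint_positions']).round(2),'f',np.array(s['ft_force']).round(2),'w',round(s['width'],4))
    return d,rv
def pose():
    s=read_state(); R0=Ro.from_euler('xyz',s['eef_rot']).as_matrix(); z=R0[:,2]
    print('t',round(s['t'],2),'grasp',(s['ee_pos']-.019*z).round(4),'psi',round(np.arctan2(z[1],z[0]),3),'th',round(np.arcsin(-z[2]),3),'xz',R0[2,0].round(3),'f',np.array(s['ft_force']).round(2),'w',round(s['width'],4))
if __name__=='__main__':
    import sys; a=list(map(float,sys.argv[1:])); delta(a[:3],a[3],np.radians(a[4]))
E
python3 go.py .46 .09 .25 .22 20; python3 go.py .51 .082 .12 .22 20
```

```text
t 0.725 grasp now [0.3751 0.3355 0.3395] mm [ 102.3 -241.6  -77. ] rv [-0.115 -1.234  0.545] joints [-0.46  0.12 -0.36  1.76  0.05  1.26  0.34] f [ 1.13 -0.81 -0.16] w 0.0516
t 0.725 grasp now [0.3751 0.3355 0.3395] mm [ 152.3 -249.6 -207. ] rv [-0.115 -1.234  0.545] joints [-0.46  0.12 -0.36  1.76  0.05  1.26  0.34] f [ 1.13 -0.81 -0.16] w 0.0516
```

```bash
python3 -m jog '[{"tx":20,"ty":-50,"tz":0,"wx":-0.015,"wy":-0.165,"wz":0.07,"hand":0.6},{"tx":40,"ty":-100,"tz":0,"wx":-0.03,"wy":-0.33,"wz":0.145,"hand":0.6},{"tx":60,"ty":-150,"tz":0,"wx":-0.046,"wy":-0.49,"wz":0.218,"hand":0.6},{"tx":80,"ty":-200,"tz":0,"wx":-0.06,"wy":-0.66,"wz":0.29,"hand":0.6},{"tx":100,"ty":-240,"tz":-10,"wx":-0.076,"wy":-0.82,"wz":0.363,"hand":0.6}]' 40
python3 go.py .46 .09 .25 .22 20
python3 - <<'E'
from h import *
cv2.imwrite('pics/s5.png',capture('side'))
E
```

```text
t: 1.35
ee_pos: [0.4967, 0.1194, 0.3082]
eef_rot: [2.388, -0.087, 1.571]
ft_force: [1.1, 0.5, -0.3]
width: 0.0509
t 1.35 grasp now [0.4837 0.1182 0.322 ] mm [-19.3 -25.5 -64.7] rv [-0.033 -0.475  0.195] joints [-0.21 -0.31 -0.23  2.41  0.53  0.35  0.65] f [ 1.1   0.54 -0.25] w 0.0509
```

View pics/s5.png

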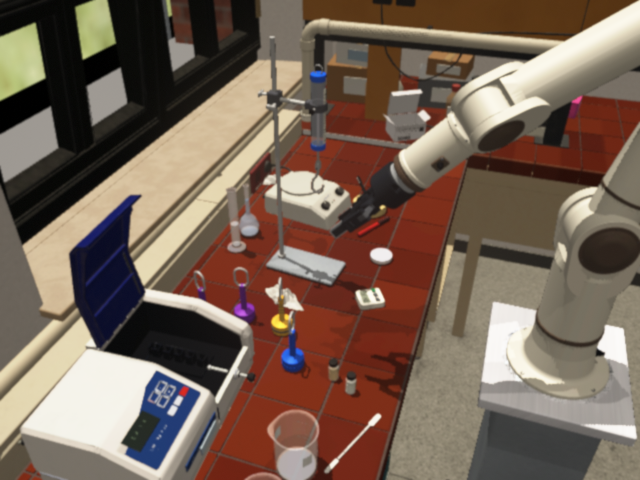

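```bash
cat > fk.py <<'E'
from h import *
from scipy.optimize import least_squares
D=[([-0.9018053,0.50186869,-0.42677661,1.55147959,0.22078861,1.1383323,-0.21029802],[0.25632312,0.5964799,0.20443276],[-3.14152788,2.03165542e-03,1.16505051]),
([-0.455,0.123,-0.36,1.763,0.046,1.263,0.338],[0.37512867,0.33551445,0.32045469],[3.14088683,2.88954868e-04,1.16485698])]
rz=lambda a:Ro.from_euler('z',a).as_matrix(); ry=lambda a:Ro.from_euler('y',a).as_matrix()
def fk(p,q):
    y0,d1,a1,d3,a3,d5,a5,d7,a6,y7=p[:10]
    R=rz(y0+q[0]); t=R@[a1,0,d1]; R=R@ry(q[1]); R=R@rz(q[2]); t=t+R@[a3,0,d3]; R=R@ry(q[3]); t=t+R@[-a3+0*a5,0,0]
    R=R@rz(q[4]); t=t+R@[a5,0,d5]; R=R@ry(q[5]); t=t+R@[a6,0,0]; R=R@rz(q[6]+y7); t=t+R@[0,0,d7]
    return t,R
def res(p):
    r=[]
    for q,x,e in D:
        t,R=fk(p,q); r+=list((t-x)*10)+list(Ro.from_matrix(R@Ro.from_euler('xyz',e).as_matrix().T).as_rotvec())
    return np.array(r)+0
if __name__=='__main__':
    s=read_state(); D.append((list(s['joint_positions']),list(s['ee_pos']),list(s['eef_rot'])))
    import json; json.dump(D,open('D.json','w'),default=float)
    best=None
    for y0 in np.arange(-3,3.1,.75):
      for y7 in (-1.5,0,1.5,3):
        r=least_squares(lambda p:np.r_[res(p),1e-3*p[[2,4,6,8]]],[y0,.3,0,.35,0,.35,0,.3,0,y7])
        if best is None or r.cost<best.cost: best=r
    print(best.cost,best.x.round(4)); print(res(best.x).reshape(-1,6).round(4))
E
python3 fk.py
```

```text
0.18916705094904165 [ 0.2622 -1.6912  1.35   -2.0518  1.5327 -2.1097 -0.121  -2.0109  0.8944
  0.826 ]
[[ 2.270e-02  2.210e-02  1.250e-02  3.600e-03  5.000e-04  2.477e-01]
 [-1.380e-02 -3.920e-02 -1.040e-02  5.000e-04 -3.000e-04  2.485e-01]
 [ 1.200e-03 -1.500e-03 -2.100e-03  3.933e-01  5.190e-02 -3.081e-01]]
```

```bash
cat > fk2.py <<'E'
from fk import *
import itertools,json
D=json.load(open('D.json'))
def f(sg,p,q): return fk(p,np.array(q)*sg)
def rs(sg,p,D=D,reg=1e-3):
    r=[]
    for q,x,e in D:
        t,R=f(sg,p,q); r+=list((t-x)*10)+list(Ro.from_matrix(R@Ro.from_euler('xyz',e).as_matrix().T).as_rotvec())
    return np.r_[r,reg*np.array(p)[[2,4,6,8]]]
if __name__=='__main__':
    out=[]
    for sg in itertools.product((1,-1),repeat=7):
        if sg[1]<0: continue
        sg=np.array(sg)
        for y0 in (0,1.6,3.1,-1.6):
          for y7 in (0,3.1):
            try:r=least_squares(lambda p:rs(sg,p),[y0,.3,0,.35,0,.35,0,.3,0,y7],max_nfev=60)
            except Exception: continue
            out.append((r.cost,tuple(sg),r.x))
    out.sort(key=lambda a:a[0])
    for o in out[:4]: print(o[0],o[1],o[2].round(4))
    print(rs(np.array(out[0][1]),out[0][2])[:18].reshape(-1,6).round(4))
E
time python3 fk2.py
```

```text
0.0017058664026660657 (np.int64(-1), np.int64(1), np.int64(-1), np.int64(1), np.int64(-1), np.int64(1), np.int64(-1)) [-0.0197  0.3317  0.0313  0.5022  0.0095  0.4416  0.0115  0.3742  0.0139
  3.1236]
0.0017058664026672896 (np.int64(-1), np.int64(1), np.int64(-1), np.int64(1), np.int64(-1), np.int64(1), np.int64(-1)) [-0.0197  0.3317  0.0313  0.5022  0.0095  0.4416  0.0115  0.3742  0.0139
 -3.1596]
0.0017058664026676576 (np.int64(-1), np.int64(1), np.int64(-1), np.int64(1), np.int64(-1), np.int64(1), np.int64(-1)) [-0.0197  0.3317  0.0313  0.5022  0.0095  0.4416  0.0115  0.3742  0.0139
  3.1236]
0.001705866402668311 (np.int64(-1), np.int64(1), np.int64(-1), np.int64(1), np.int64(-1), np.int64(1), np.int64(-1)) [-0.0197  0.3317  0.0313  0.5022  0.0095  0.4416  0.0115  0.3742  0.0139
 -3.1596]
[[ 0.0283 -0.0165  0.0129  0.      0.     -0.0017]
 [-0.0236  0.0358 -0.0107  0.0006 -0.0004 -0.0021]
 [ 0.0008  0.0018 -0.0022 -0.0124 -0.0008 -0.0066]]
real	4m4.081s
user	4m1.274s
sys	0m0.133s
```

```bash
cat > ik.py <<'E'
from fk2 import *
from go import Rt
SG=np.array([-1,1,-1,1,-1,1,-1]); P=np.array([-0.0197,0.3317,0.0313,0.5022,0.0095,0.4416,0.0115,0.3742,0.0139,3.1236])
lo=np.array([-2.88,-.31,-1.54,.2,-1.41,.19,-2.57]);hi=np.array([2.88,2.03,1.56,2.42,4.55,2.02,2.57])
def ik(g,psi,th,q0):
    R=Rt(psi,th); x=np.array(g)+.019*R[:,2]; best=None
    for k in range(6):
        s=np.clip(q0+np.random.RandomState(k).randn(7)*.4*(k>0),lo+.02,hi-.02)
        def r(q):
            t,Rq=f(SG,P,q); return np.r_[(t-x)*10,Ro.from_matrix(Rq@R.T).as_rotvec()*3,.003*(q-q0)]
        o=least_squares(r,s,bounds=(lo,hi)); 
        if best is None or o.cost<best.cost: best=o
    t,Rq=f(SG,P,best.x); return best.x,np.linalg.norm(t-x)*1e3
if __name__=='__main__':
    q0=np.array(read_state()['joint_positions'])
    u=np.array([np.cos(.22),np.sin(.22),0]);W0=np.array([.608,.104,.068]); v=np.array([np.cos(-.103),np.sin(-.103),0]); S=np.array([.600,-.134,0])
    for th in (10,20,30):
        q=q0
        for nm,g,ps in [('pre',W0-.07*u,.22),('grasp',W0,.22),('lift',W0+[0,0,.1],.22),('hookpre',S-.09*v+[0,0,.195],-.103),('pass',S+[0,0,.195],-.103),('low',S+[0,0,.113],-.103),('back',S-.1*v+[0,0,.13],-.103)]:
            q,e=ik(g,ps,np.radians(th),q); print(th,nm,q.round(2),'err mm %.1f'%e,'lim margin %.2f'%min((q-lo).min(),(hi-q).min()))
E
python3 ik.py
```

```text
10 pre [ 1.03  2.03 -0.65  2.42  4.13  1.44 -0.16] err mm 43.2 lim margin 0.00
10 grasp [ 0.98  2.03 -0.93  2.42  3.81  1.36 -0.02] err mm 25.2 lim margin 0.00
10 lift [ 0.97  2.03 -1.1   2.42  3.76  1.29  0.05] err mm 66.1 lim margin 0.00
10 hookpre [ 1.79  1.88 -0.84  2.42  4.29  0.76 -0.44] err mm 83.1 lim margin 0.00
10 pass [ 1.42  1.65 -1.04  2.42  3.74  1.06 -0.34] err mm 71.6 lim margin 0.00
10 low [ 1.49  2.03 -1.01  2.42  3.78  1.11  0.03] err mm 42.5 lim margin 0.00
10 back [ 1.79  2.03 -0.66  2.42  4.32  0.93 -0.25] err mm 65.8 lim margin 0.00
20 pre [ 1.05  2.03 -0.73  2.42  3.96  1.36 -0.11] err mm 72.1 lim margin 0.00
20 grasp [ 0.95  2.03 -1.13  2.42  3.46  1.34  0.13] err mm 54.8 lim margin 0.00
20 lift [ 0.83  1.39 -1.54  2.42  2.55  1.27 -0.04] err mm 72.4 lim margin 0.00
20 hookpre [ 1.68  0.99 -1.54  2.42  2.27  0.39  0.1 ] err mm 86.8 lim margin 0.00
20 pass [ 1.36  1.23 -1.54  2.42  2.5   0.94 -0.04] err mm 63.5 lim margin 0.00
20 low [ 1.48  2.03 -1.51  2.42  2.85  1.07  0.55] err mm 66.6 lim margin 0.00
20 back [ 1.92  2.03 -1.54  2.42  2.16  0.66  1.18] err mm 84.9 lim margin 0.00
30 pre [ 0.91  1.6  -1.54  2.42  2.39  1.27  0.21] err mm 84.9 lim margin 0.00
30 grasp [ 0.83  1.87 -1.54  2.42  2.72  1.48  0.29] err mm 49.0 lim margin 0.00
30 lift [ 0.82  1.14 -1.54  2.42  2.29  1.15 -0.15] err mm 40.1 lim margin 0.00
30 hookpre [ 1.55  0.52 -1.54  2.42  1.95  0.36 -0.08] err mm 59.8 lim margin 0.00
30 pass [ 1.31  0.98 -1.54  2.42  2.26  0.9  -0.14] err mm 35.3 lim margin 0.00
30 low [ 1.29  1.51 -1.54  2.42  2.47  1.2   0.15] err mm 45.5 lim margin 0.00
30 back [ 1.53  1.05 -1.54  2.42  2.03  0.65  0.23] err mm 75.9 lim margin 0.00
```

```bash
cat > ik2.py <<'E'
from ik import *
import sys
def ikm(g,psi,th,n=40):
    R=Rt(psi,th); x=np.array(g)+.019*R[:,2]; sols=[]
    rng=np.random.RandomState(1)
    for k in range(n):
        s=rng.uniform(lo+.05,hi-.05)
        mid=(lo+hi)/2
        def r(q):
            t,Rq=f(SG,P,q); return np.r_[(t-x)*10,Ro.from_matrix(Rq@R.T).as_rotvec()*3]
        o=least_squares(r,s,bounds=(lo,hi),max_nfev=80)
        t,Rq=f(SG,P,o.x); sols.append((np.linalg.norm(t-x)*1e3+100*np.linalg.norm(r(o.x)[3:]),o.x))
    sols.sort(key=lambda a:a[0]); return sols
if __name__=='__main__':
    u=np.array([np.cos(.22),np.sin(.22),0]);W0=np.array([.608,.104,.068]); v=np.array([np.cos(-.103),np.sin(-.103),0]); S=np.array([.600,-.134,0])
    for nm,g,ps in [('grasp',W0,.22),('hookpre',S-.06*v+[0,0,.195],-.103),('low',S+[0,0,.113],-.103)]:
        for th in (20,35,45,55):
            s=ikm(g,ps,np.radians(th),24); print(nm,th,[(round(a,1),b.round(2).tolist()) for a,b in s[:2]],flush=True)
E
timeout 560 python3 ik2.py
```

```text
grasp 20 [(np.float64(78.2), [0.95, 2.03, -1.13, 2.42, 3.46, 1.34, 0.13]), (np.float64(78.2), [0.95, 2.03, -1.13, 2.42, 3.46, 1.34, 0.13])]
grasp 35 [(np.float64(58.3), [0.8, 1.69, -1.54, 2.42, 2.54, 1.46, 0.16]), (np.float64(58.3), [0.8, 1.69, -1.54, 2.42, 2.54, 1.46, 0.16])]
grasp 45 [(np.float64(14.6), [0.78, 1.5, -1.54, 2.42, 2.31, 1.4, 0.06]), (np.float64(14.6), [0.78, 1.5, -1.54, 2.42, 2.31, 1.4, 0.06])]
grasp 55 [(np.float64(0.0), [0.75, 1.22, -1.46, 2.34, 2.03, 1.15, 0.01]), (np.float64(0.0), [0.37, 0.6, -0.74, 2.38, 2.35, 0.49, -0.66])]
hookpre 20 [(np.float64(160.6), [-0.31, 1.11, 1.48, 2.42, 4.15, 1.87, -2.57]), (np.float64(160.6), [-0.3, 1.12, 1.48, 2.42, 4.15, 1.88, -2.57])]
hookpre 35 [(np.float64(95.1), [1.44, 0.61, -1.54, 2.42, 1.96, 0.54, -0.11]), (np.float64(95.2), [1.44, 0.62, -1.54, 2.42, 1.96, 0.55, -0.1])]
hookpre 45 [(np.float64(39.7), [1.42, 0.54, -1.54, 2.42, 1.79, 0.52, -0.02]), (np.float64(39.7), [1.42, 0.54, -1.54, 2.42, 1.79, 0.52, -0.02])]
hookpre 55 [(np.float64(0.0), [1.21, 0.21, -1.17, 2.37, 1.2, 0.19, 0.45]), (np.float64(0.0), [1.33, 0.31, -1.35, 2.37, 1.38, 0.31, 0.28])]
low 20 [(np.float64(98.3), [-0.34, 1.46, 1.07, 2.42, 3.42, 1.95, -2.57]), (np.float64(98.3), [-0.34, 1.46, 1.07, 2.42, 3.42, 1.95, -2.57])]
low 35 [(np.float64(60.7), [1.26, 1.39, -1.54, 2.42, 2.35, 1.19, 0.08]), (np.float64(60.7), [1.26, 1.39, -1.54, 2.42, 2.35, 1.19, 0.08])]
low 45 [(np.float64(12.5), [1.23, 1.25, -1.54, 2.42, 2.17, 1.16, 0.03]), (np.float64(12.5), [1.23, 1.25, -1.54, 2.42, 2.17, 1.16, 0.03])]
low 55 [(np.float64(0.0), [0.73, 0.43, -0.65, 2.38, 2.41, 0.28, -0.69]), (np.float64(0.0), [0.1, 0.37, 0.25, 2.38, 3.98, 0.3, -2.25])]
```

```bash
cat > ik3.py <<'E'
from ik import *
import sys,time
qn=np.array([-.2,.5,-.2,1.6,.5,1.1,0])
def ikm(g,psi,th,fl,n=20,w=.0):
    R=Rt(psi,th)
    if fl: R=R@np.diag([-1,-1,1])
    x=np.array(g)+.019*R[:,2]; sols=[]
    rng=np.random.RandomState(1)
    for k in range(n):
        s=rng.uniform(lo+.05,hi-.05)
        def r(q):
            t,Rq=f(SG,P,q); return np.r_[(t-x)*10,Ro.from_matrix(Rq@R.T).as_rotvec()*3]
        o=least_squares(r,s,bounds=(lo+.05,hi-.05),max_nfev=60)
        sols.append((1e2*np.linalg.norm(o.fun),o.x))
    sols.sort(key=lambda a:a[0]); return sols
if __name__=='__main__':
    W0=np.array([.608,.104,.068]); S=np.array([.600,-.134,0]); h=np.pi/2
    for nm,g,ps in [('graspR',W0,.22+h),('hookR',S+[0,0,.195],-.103+h),('lowR',S+[0,0,.113],-.103+h),('hookL',S+[0,0,.195],-.103-h),('lowL',S+[0,0,.113],-.103-h)]:
        for th in (25,):
          for fl in (0,1):
            s=ikm(g,ps,np.radians(th),fl,16); print(nm,th,fl,[(round(a,1),b.round(2).tolist()) for a,b in s[:5] if a<5],round(s[0][0],1),flush=True)
E
timeout 560 python3 ik3.py
python3 - <<'E'
from h import *
for u in [(299,249),(313,209),(318,218),(296,235)]:
    for z in (0,.03,.06): print(u,z,atz('top',*u,z).round(3),proj('side',atz('top',*u,z)).round(1))
for u in [(418,235),(478,237),(426,152),(482,158)]: print('hot',atz('top',*u,.1).round(3))
E
```

```text
graspR 25 0 [(np.float64(0.0), [0.15, 1.06, 0.24, 1.51, -1.04, 1.6, -2.0]), (np.float64(0.0), [0.71, 1.21, -0.73, 1.48, -0.33, 1.19, -2.52]), (np.float64(2.0), [0.12, 1.07, 0.29, 1.52, -1.07, 1.63, -1.97])] 0.0
graspR 25 1 [(np.float64(0.0), [0.94, 1.7, -1.49, 1.47, 0.55, 1.25, -0.06]), (np.float64(0.0), [0.9, 1.53, -1.26, 1.47, 0.28, 1.17, 0.15]), (np.float64(0.0), [0.37, 1.06, -0.12, 1.5, -0.83, 1.42, 1.0]), (np.float64(0.0), [0.89, 1.47, -1.19, 1.47, 0.19, 1.16, 0.21]), (np.float64(0.0), [0.31, 1.05, -0.03, 1.5, -0.88, 1.46, 1.04])] 0.0
hookR 25 0 [(np.float64(0.0), [0.99, 0.96, -0.57, 1.47, -0.53, 1.41, -2.48]), (np.float64(0.0), [1.0, 0.97, -0.58, 1.47, -0.53, 1.41, -2.49])] 0.0
hookR 25 1 [(np.float64(0.0), [1.29, 1.46, -1.47, 1.45, 0.31, 1.33, -0.04]), (np.float64(0.1), [1.29, 1.47, -1.49, 1.45, 0.33, 1.33, -0.05]), (np.float64(0.2), [0.91, 0.92, -0.41, 1.47, -0.63, 1.46, 0.74]), (np.float64(0.5), [0.3, 0.98, 0.64, 1.49, -1.17, 1.95, 1.13]), (np.float64(0.8), [1.24, 1.24, -1.16, 1.44, -0.03, 1.3, 0.24])] 0.0
lowR 25 0 [(np.float64(0.0), [1.05, 1.13, -0.68, 1.45, -0.38, 1.3, -2
[... 1697 characters left out ...]
 0 [0.586 0.027 0.   ] [302.6 310.2]
(299, 249) 0.03 [0.584 0.026 0.03 ] [303.1 300.7]
(299, 249) 0.06 [0.583 0.025 0.06 ] [303.6 291. ]
(313, 209) 0 [ 0.7   -0.016  0.   ] [266.1 289.5]
(313, 209) 0.03 [ 0.696 -0.016  0.03 ] [266.9 280.7]
(313, 209) 0.06 [ 0.693 -0.017  0.06 ] [267.8 271.5]
(318, 218) 0 [ 0.674 -0.029  0.   ] [277.8 288.4]
(318, 218) 0.03 [ 0.67 -0.03  0.03] [278.5 279.5]
(318, 218) 0.06 [ 0.667 -0.03   0.06 ] [279.2 270.4]
(296, 235) 0 [0.626 0.035 0.   ] [286.  308.6]
(296, 235) 0.03 [0.624 0.034 0.03 ] [286.6 299.2]
(296, 235) 0.06 [0.622 0.032 0.06 ] [287.3 289.5]
hot [ 0.611 -0.296  0.1  ]
hot [ 0.601 -0.457  0.1  ]
hot [ 0.835 -0.326  0.1  ]
hot [ 0.815 -0.477  0.1  ]
```

```bash
python3 go.py .563 .0935 .20 .22 55; python3 go.py .563 .0935 .1275 .22 55
python3 - <<'E'
from h import *
from wt import draw
# joint fit of weight xy using both views' offsets of stand fit: print residual-based correction
for n,q in (('top',(272.9,240.6)),('side',(281.3,320.5))):
    print(n, atz(n,*q,.03))
E
```

```text
t 1.4 grasp now [0.4862 0.1082 0.3212] mm [  74.4  -13.3 -123. ] rv [-0.1    0.136  0.241] joints [-0.18 -0.31 -0.23  2.41  0.53  0.35  0.66] f [-1.41  0.03 -1.94] w 0.0517
t 1.4 grasp now [0.4862 0.1082 0.3212] mm [  74.4  -13.3 -195.5] rv [-0.1    0.136  0.241] joints [-0.18 -0.31 -0.23  2.41  0.53  0.35  0.66] f [-1.41  0.03 -1.94] w 0.0517
top [0.60971724 0.0988807  0.03      ]
side [0.60878545 0.1068091  0.03      ]
```

```bash
python3 -m jog '[{"tx":25,"ty":-4,"tz":-30,"wx":-0.033,"wy":0.045,"wz":0.08,"hand":0.6},{"tx":50,"ty":-8,"tz":-65,"wx":-0.066,"wy":0.09,"wz":0.16,"hand":0.6},{"tx":74,"ty":-13,"tz":-100,"wx":-0.1,"wy":0.136,"wz":0.241,"hand":0.6},{"tx":74,"ty":-13,"tz":-123,"wx":-0.1,"wy":0.136,"wz":0.241,"hand":0.6},{"tx":74,"ty":-13,"tz":-123,"wx":-0.1,"wy":0.136,"wz":0.241,"hand":0.6}]' 40
python3 go.py .563 .0935 .1275 .22 55
python3 - <<'E'
from h import *
t=capture('top');s=capture('side');cv2.imwrite('pics/t6.png',t);cv2.imwrite('pics/s6.png',s)
a=np.hstack([cv2.resize(t[170:290,220:380],None,fx=2.5,fy=2.5),cv2.resize(s[220:340,220:380],None,fx=2.5,fy=2.5)]);cv2.imwrite('pics/c6.png',a)
E
```

```text
t: 2.02
ee_pos: [0.5683, 0.0958, 0.1913]
eef_rot: [2.56, -0.017, 1.784]
ft_force: [-0.1, -0.4, -1.3]
width: 0.0514
t 2.025 grasp now [0.5581 0.0933 0.2072] mm [  5.4   0.1 -79.4] rv [-0.01  -0.032  0.007] joints [-0.68  0.07  0.5   2.31 -0.31  0.2   1.88] f [-0.12 -0.43 -1.26] w 0.0514
```

View pics/c6.png

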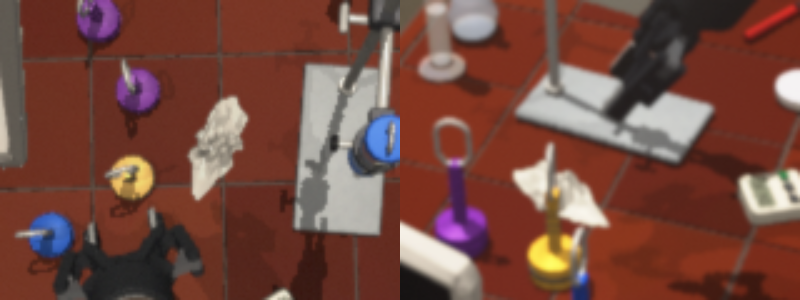

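```bash
python3 -m jog '[{"tx":2,"ty":0,"tz":-30,"wx":0,"wy":0,"wz":0,"hand":0.6},{"tx":5,"ty":0,"tz":-60,"wx":0,"wy":0,"wz":0,"hand":0.6},{"tx":5,"ty":0,"tz":-79,"wx":0,"wy":0,"wz":0,"hand":0.6},{"tx":5,"ty":0,"tz":-79,"wx":0,"wy":0,"wz":0,"hand":0.6}]' 40
python3 go.py .608 .1035 .062 .22 55
python3 - <<'E'
from h import *
t=capture('top');s=capture('side');cv2.imwrite('pics/t7.png',t);cv2.imwrite('pics/s7.png',s)
a=np.hstack([cv2.resize(t[200:290,230:330],None,fx=4,fy=4),cv2.resize(s[250:340,230:330],None,fx=4,fy=4)]);cv2.imwrite('pics/c7.png',a)
R=Ro.from_euler('xyz',read_state()['eef_rot']).as_matrix();p=read_state()['ee_pos']
print(proj('top',p),proj('side',p))
E
```

```text
t: 2.62
ee_pos: [0.5745, 0.102, 0.1348]
eef_rot: [2.605, -0.018, 1.784]
ft_force: [0.6, -0.0, -0.1]
width: 0.0515
t 2.625 grasp now [0.565  0.0996 0.1511] mm [ 44.2   3.9 -88.3] rv [-0.002 -0.077  0.007] joints [-0.78  0.24  0.64  2.31 -1.04  0.19  2.57] f [ 0.61 -0.01 -0.06] w 0.0515
[268.25096467 251.50099696] [294.7215849  286.90632714]
```

View pics/c7.png

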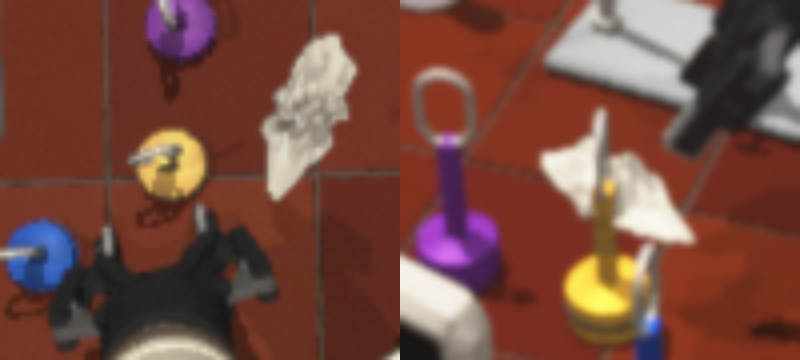

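```bash
cat > go2.py <<'E'
from go import *
def Rg(psi,th,fl):
    R=Rt(psi,th); return R@np.diag([-1,-1,1]) if fl else R
def d2(g,psi,th,fl=1):
    s=read_state(); R0=Ro.from_euler('xyz',s['eef_rot']).as_matrix(); R=Rg(psi,th,fl)
    rv=Ro.from_matrix(R@R0.T).as_rotvec(); d=np.array(g)+.019*R[:,2]-s['ee_pos']
    print('t',s['t'],'grasp',(s['ee_pos']-.019*R0[:,2]).round(4),'d mm',(d*1e3).round(1),'rv',rv.round(3),'q',np.array(s['joint_positions']).round(2),'f',np.array(s['ft_force']).round(2),'w',round(s['width'],4))
if __name__=='__main__':
    import sys; a=list(map(float,sys.argv[1:])); d2(a[:3],a[3],np.radians(a[4]),a[5] if len(a)>5 else 1)
E
python3 go2.py .609 .1035 .24 1.791 90; python3 go2.py .609 .1035 .24 1.791 90 0
```

```text
t 2.725 grasp [0.5656 0.0988 0.1525] d mm [34.   2.4 84.8] rv [ 0.306  0.512 -1.519] q [-0.78  0.24  0.64  2.31 -1.04  0.19  2.57] f [ 0.77 -0.73  0.71] w 0.0511
t 2.725 grasp [0.5656 0.0988 0.1525] d mm [34.   2.4 84.8] rv [-0.514  0.306  1.539] q [-0.78  0.24  0.64  2.31 -1.04  0.19  2.57] f [ 0.77 -0.73  0.71] w 0.0511
```

```bash
python3 -m jog '[{"tx":0,"ty":0,"tz":30,"wx":0,"wy":0,"wz":0,"hand":0.6},{"tx":0,"ty":0,"tz":85,"wx":0.03,"wy":0.05,"wz":-0.15,"hand":0.6},{"tx":10,"ty":0,"tz":130,"wx":0.06,"wy":0.1,"wz":-0.3,"hand":0.6},{"tx":20,"ty":0,"tz":135,"wx":0.09,"wy":0.15,"wz":-0.46,"hand":0.6},{"tx":34,"ty":2,"tz":135,"wx":0.12,"wy":0.2,"wz":-0.61,"hand":0.6}]' 40
python3 go2.py .609 .1035 .24 1.791 90
```

```text
t: 3.35
ee_pos: [0.6101, 0.106, 0.2755]
eef_rot: [2.755, -0.115, 1.322]
ft_force: [0.1, 0.6, 0.7]
width: 0.0511
t 3.35 grasp [0.6026 0.1059 0.293 ] d mm [ -1.1  -2.5 -54.5] rv [ 0.208  0.368 -1.065] q [-1.42  0.29  1.35  1.98 -0.36  0.72  1.39] f [0.09 0.6  0.66] w 0.0511
```

```bash
python3 -m jog '[{"tx":0,"ty":-1,"tz":0,"wx":0.035,"wy":0.06,"wz":-0.17,"hand":0.6},{"tx":0,"ty":-2,"tz":0,"wx":0.07,"wy":0.12,"wz":-0.34,"hand":0.6},{"tx":0,"ty":-2,"tz":0,"wx":0.104,"wy":0.184,"wz":-0.53,"hand":0.6},{"tx":0,"ty":-2,"tz":-20,"wx":0.14,"wy":0.245,"wz":-0.7,"hand":0.6},{"tx":0,"ty":-2,"tz":-40,"wx":0.174,"wy":0.306,"wz":-0.88,"hand":0.6}]' 40
python3 go2.py .609 .1035 .24 1.791 90
```

```text
t: 3.98
ee_pos: [0.6096, 0.1032, 0.2354]
eef_rot: [3.086, -0.051, 0.418]
ft_force: [0.5, 0.2, 0.4]
width: 0.0517
t 3.975 grasp [0.6083 0.1038 0.2544] d mm [ -0.6   0.3 -14.4] rv [ 0.037  0.066 -0.196] q [-1.09  0.67  1.28  1.7  -0.66  1.21  0.75] f [0.49 0.17 0.4 ] w 0.0517
```

```bash
python3 -m jog '[{"tx":-1,"ty":0,"tz":-20,"wx":0.02,"wy":0.035,"wz":-0.1,"hand":0.6},{"tx":-1,"ty":0,"tz":-60,"wx":0.037,"wy":0.066,"wz":-0.196,"hand":0.6},{"tx":-1,"ty":0,"tz":-68,"wx":0.037,"wy":0.066,"wz":-0.196,"hand":0.6}]' 40
python3 go2.py .609 .1035 .103 1.791 90
python3 - <<'E'
from h import *
t=capture('top');s=capture('side');cv2.imwrite('pics/t8.png',t);cv2.imwrite('pics/s8.png',s)
a=np.hstack([cv2.resize(t[200:290,230:330],None,fx=4,fy=4),cv2.resize(s[240:340,230:330],None,fx=4,fy=4)[:360]]);cv2.imwrite('pics/c8.png',a)
p=read_state()['ee_pos']; print(proj('side',p))
E
```

```text
t: 4.35
ee_pos: [0.6068, 0.1016, 0.1654]
eef_rot: [3.141, 0.006, 0.219]
ft_force: [-0.0, -0.7, 0.2]
width: 0.0512
t 4.35 grasp [0.6069 0.1016 0.1844] d mm [  2.2   1.9 -81.4] rv [ 0.002 -0.006  0.001] q [-0.99  0.78  1.21  1.71 -0.77  1.22  0.63] f [-0.01 -0.71  0.19] w 0.0512
[280.12177161 273.23208086]
```

View pics/c8.png

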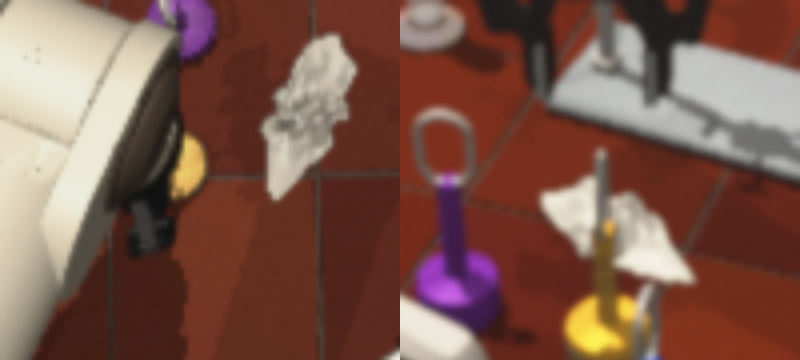

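Run:
```python
from h import *
for p in [(.609,.1035,.1),(.609,.1035,.149),(.6069,.1016,.165),(.6069,.1016,.172),(.609,.108,.1),(.609,.108,.149),(.609,.099,.149)]: print(p,proj('side',p).round(1),proj('top',p).round(1))
t=cv2.imread('pics/t8.png');s=cv2.imread('pics/s8.png')
crop(s,250,230,60,110,6,'s8b.png')
```

```text
(0.609, 0.1035, 0.1) [280.6 296.7] [268.6 239.3]
(0.609, 0.1035, 0.149) [279.8 279.9] [266.5 238.1]
(0.6069, 0.1016, 0.165) [280.7 274. ] [266.6 238.5]
(0.6069, 0.1016, 0.172) [280.6 271.5] [266.3 238.4]
(0.609, 0.108, 0.1) [279.9 298. ] [266.9 239.4]
(0.609, 0.108, 0.149) [279.  281.2] [264.8 238.2]
(0.609, 0.099, 0.149) [280.5 278.7] [268.3 238.1]
```

View pics/s8b.png

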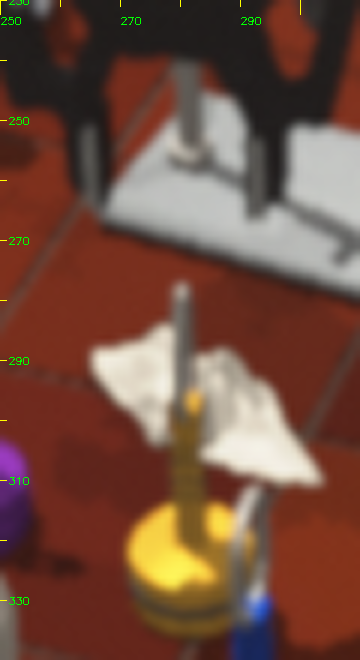

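```bash
python3 -m jog '[{"tx":0,"ty":1,"tz":-30,"wx":0,"wy":0,"wz":0,"hand":0.6},{"tx":0,"ty":1,"tz":-60,"wx":0,"wy":0,"wz":0,"hand":0.6},{"tx":0,"ty":1,"tz":-79,"wx":0,"wy":0,"wz":0,"hand":0.6},{"tx":0,"ty":1,"tz":-79,"wx":0,"wy":0,"wz":0,"hand":0.4}]' 30
python3 go2.py .607 .1025 .104 1.791 90
python3 - <<'E'
from h import *
t=capture('top');s=capture('side');cv2.imwrite('pics/t9.png',t);cv2.imwrite('pics/s9.png',s)
crop(s,240,230,90,110,5,'s9b.png')
E
```

```text
t: 4.95
ee_pos: [0.6074, 0.1037, 0.0884]
eef_rot: [3.141, 0.003, 0.223]
ft_force: [0.4, -0.3, 0.3]
width: 0.0351
t 4.95 grasp [0.6074 0.1037 0.1074] d mm [-0.4 -1.2 -3.4] rv [ 0.001 -0.003 -0.002] q [-0.95  0.86  1.12  1.77 -0.87  1.11  0.69] f [ 0.35 -0.3   0.34] w 0.0351
```

View pics/s9b.png

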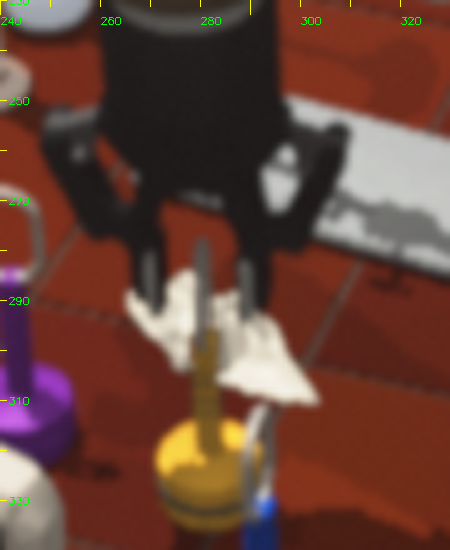

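Run:
```python
from h import *
t=cv2.imread('pics/t9.png'); crop(t,230,190,110,90,6,'t9b.png')
for p in [(.607,.1037,.088),(.607,.1037,.107),(.607,.1037,.16)]: print(proj('top',p),proj('side',p))
```

```text
[269.00699702 240.35866196] [281.59516217 300.99115826]
[268.24479951 239.92611847] [281.28570155 294.62465724]
[265.99769289 238.65089604] [280.39451569 276.29038316]
```

View pics/t9b.png

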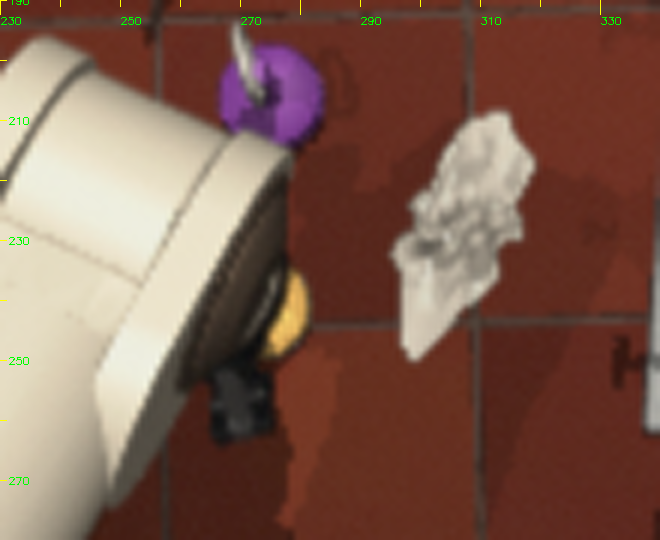

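Run:
```python
from h import *
print(tri((305,258),(269.5,261)))
print(tri((300,268),(269.5,261)))
R=Ro.from_euler('xyz',read_state()['eef_rot']).as_matrix(); print(R.round(2))
```

```text
(array([0.55092687, 0.0908188 , 0.21469226]), np.float64(0.004859175280036844))
(array([0.55605813, 0.09508391, 0.18919818]), np.float64(0.014539699760960648))
[[ 0.98  0.22 -0.  ]
 [ 0.22 -0.98 -0.  ]
 [-0.    0.   -1.  ]]
```

```bash
python3 -m jog '[{"tx":0,"ty":0,"tz":-6,"wx":0,"wy":0,"wz":0,"hand":0.25},{"tx":0,"ty":0,"tz":-6,"wx":0,"wy":0,"wz":0,"hand":0.1},{"tx":0,"ty":0,"tz":-6,"wx":0,"wy":0,"wz":0,"hand":0},{"tx":0,"ty":0,"tz":-6,"wx":0,"wy":0,"wz":0,"hand":0}]' 30
python3 go2.py .607 .1025 .104 1.791 90
python3 - <<'E'
from h import *
s=capture('side');cv2.imwrite('pics/s10.png',s)
crop(s,240,230,90,110,5,'s10b.png')
E
```

```text
t: 5.55
ee_pos: [0.6089, 0.1033, 0.084]
eef_rot: [3.141, 0.0, 0.222]
ft_force: [0.9, 0.8, 0.2]
width: 0.0036
t 5.55 grasp [0.6089 0.1034 0.103 ] d mm [-1.9 -0.8  1. ] rv [ 0.001  0.    -0.002] q [-0.95  0.86  1.12  1.77 -0.87  1.1   0.7 ] f [0.94 0.78 0.17] w 0.0036
```

View pics/s10b.png

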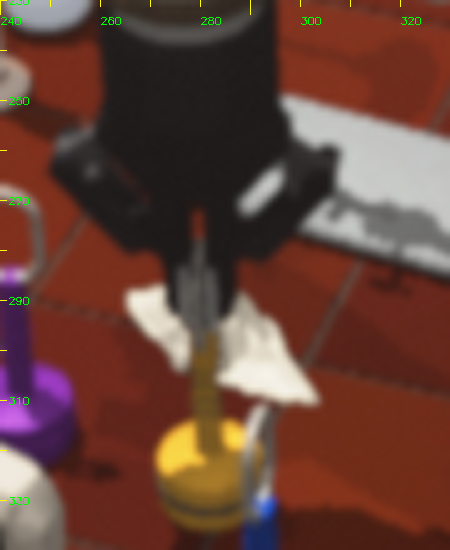

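Run:
```python
from h import *
s=capture('side');cv2.imwrite('pics/s11.png',s); print(read_state()['width'],read_state()['ft_force'],read_state()['ee_pos'])
crop(s,260,260,40,50,14,'s11b.png')
```

```text
0.0036738561801347596 [ 0.9357764  -0.01609679  0.88833431] [0.6089313  0.10333212 0.08401419]
```

View pics/s11b.png

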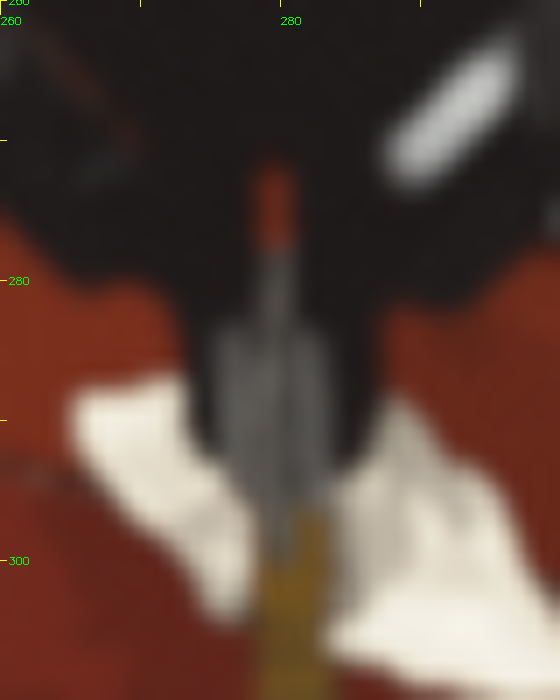

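```bash
python3 -m jog '[{"tx":-1,"ty":0,"tz":0,"wx":0,"wy":0,"wz":0,"hand":0.35},{"tx":-1,"ty":0,"tz":0,"wx":0,"wy":0,"wz":0,"hand":0.35},{"tx":-1,"ty":0,"tz":-12,"wx":0,"wy":0,"wz":0,"hand":0.35},{"tx":-1,"ty":0,"tz":-12,"wx":0,"wy":0,"wz":0,"hand":0.0},{"tx":-1,"ty":0,"tz":-12,"wx":0,"wy":0,"wz":0,"hand":0}]' 30
python3 -m jog '[{"tx":0,"ty":0,"tz":0,"wx":0,"wy":0,"wz":0,"hand":0.0}]'
python3 - <<'E'
from h import *
s=capture('side');cv2.imwrite('pics/s12.png',s); print(read_state()['width'],read_state()['ft_force'],read_state()['ee_pos'])
crop(s,250,260,60,60,9,'s12b.png')
E
```

```text
t: 6.28
ee_pos: [0.6072, 0.1033, 0.0712]
eef_rot: [3.141, 0.002, 0.222]
ft_force: [-0.5, 0.4, -3.8]
width: 0.0107
t: 6.4
ee_pos: [0.6068, 0.1033, 0.0707]
eef_rot: [3.141, 0.003, 0.222]
ft_force: [0.6, 0.2, -1.1]
width: 0.0106
0.010493141192153593 [-0.31160517 -0.68435905 -3.96991023] [0.60691623 0.10334638 0.07084591]
```

View pics/s12b.png

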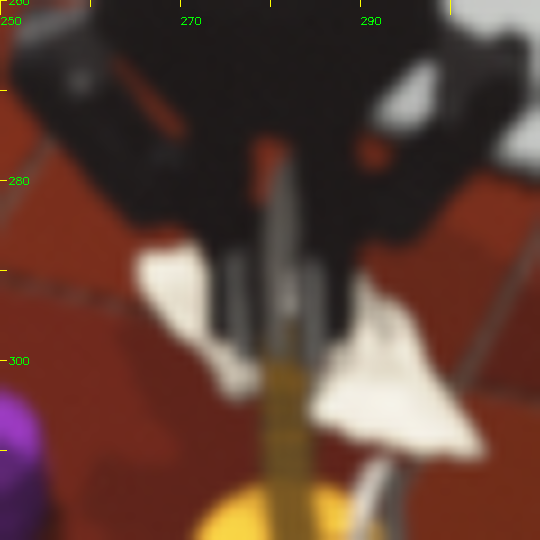

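```bash
python3 -m jog '[{"tx":0,"ty":0,"tz":10,"wx":0,"wy":0,"wz":0,"hand":0},{"tx":0,"ty":0,"tz":25,"wx":0,"wy":0,"wz":0,"hand":0},{"tx":0,"ty":0,"tz":35,"wx":0,"wy":0,"wz":0,"hand":0},{"tx":0,"ty":0,"tz":35,"wx":0,"wy":0,"wz":0,"hand":0}]' 60
python3 - <<'E'
from h import *
s=capture('side');t=capture('top');cv2.imwrite('pics/s13.png',s); print(read_state()['width'],read_state()['ft_force'],read_state()['ee_pos'])
a=np.hstack([cv2.resize(t[190:280,230:330],None,fx=4,fy=4),cv2.resize(s[240:340,230:330],None,fx=4,fy=4)[:360]]);cv2.imwrite('pics/c13.png',a)
E
python3 go2.py .50 .05 .125 1.468 90
```

```text
t: 6.95
ee_pos: [0.6078, 0.1034, 0.1073]
eef_rot: [3.141, -0.0, 0.222]
ft_force: [1.2, 0.3, -4.8]
width: 0.0089
0.008570967556388993 [-0.3211251  -0.10965149 -4.40124759] [0.60682511 0.10360407 0.10592673]
t 7.05 grasp [0.6069 0.1036 0.1249] d mm [-1.068e+02 -5.360e+01  1.000e-01] rv [ 0.    -0.002 -0.325] q [-0.97  0.84  1.14  1.76 -0.84  1.13  0.68] f [-0.32 -0.11 -4.4 ] w 0.0086
```

View pics/c13.png

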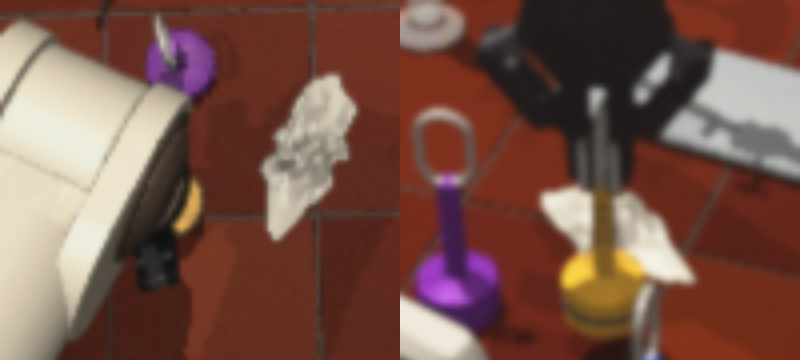

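```bash
python3 -m jog '[{"tx":-15,"ty":-8,"tz":0,"wx":0,"wy":0,"wz":-0.05,"hand":0},{"tx":-45,"ty":-22,"tz":0,"wx":0,"wy":0,"wz":-0.14,"hand":0},{"tx":-75,"ty":-38,"tz":0,"wx":0,"wy":0,"wz":-0.23,"hand":0},{"tx":-100,"ty":-50,"tz":0,"wx":0,"wy":0,"wz":-0.3,"hand":0},{"tx":-107,"ty":-54,"tz":0,"wx":0,"wy":0,"wz":-0.325,"hand":0}]' 60
python3 go2.py .50 .05 .0895 1.468 90
```

```text
t: 7.68
ee_pos: [0.4978, 0.049, 0.1054]
eef_rot: [3.141, 0.004, -0.105]
ft_force: [0.7, 0.9, -4.5]
width: 0.0087
t 7.675 grasp [0.4979 0.049  0.1244] d mm [  2.2   1.  -34.9] rv [-0.    -0.004  0.003] q [-1.1   0.75  1.3   2.04 -0.86  1.06  0.53] f [ 0.68  0.93 -4.52] w 0.0087
```

```bash
python3 -m jog '[{"tx":0,"ty":0,"tz":-15,"wx":0,"wy":0,"wz":0,"hand":0},{"tx":0,"ty":0,"tz":-27,"wx":0,"wy":0,"wz":0,"hand":0},{"tx":0,"ty":0,"tz":-32,"wx":0,"wy":0,"wz":0,"hand":0},{"tx":0,"ty":0,"tz":-32,"wx":0,"wy":0,"wz":0,"hand":0}]' 60
python3 -m jog '[{"tx":0,"ty":0,"tz":-2,"wx":0,"wy":0,"wz":0,"hand":0}]' 30
python3 go2.py .50 .05 .0895 1.468 90
```

```text
t: 8.18
ee_pos: [0.498, 0.0489, 0.0729]
eef_rot: [3.141, 0.005, -0.105]
ft_force: [-0.3, 0.2, -3.7]
width: 0.0083
t: 8.3
ee_pos: [0.4986, 0.0488, 0.0711]
eef_rot: [3.141, 0.004, -0.105]
ft_force: [1.3, -0.2, -4.2]
width: 0.0085
t 8.3 grasp [0.4987 0.0488 0.0901] d mm [ 1.4  1.2 -0.6] rv [ 0.001 -0.004  0.002] q [-1.05  0.79  1.23  2.06 -0.92  1.    0.57] f [ 1.25 -0.24 -4.2 ] w 0.0085
```

```bash
python3 -m jog '[{"tx":0,"ty":0,"tz":-2,"wx":0,"wy":0,"wz":0,"hand":0},{"tx":0,"ty":0,"tz":-3,"wx":0,"wy":0,"wz":0,"hand":0}]' 30
python3 -m jog '[{"tx":0,"ty":0,"tz":-1.5,"wx":0,"wy":0,"wz":0,"hand":0},{"tx":0,"ty":0,"tz":-2.5,"wx":0,"wy":0,"wz":0,"hand":0}]' 30
python3 - <<'E'
from h import *
s=capture('side');cv2.imwrite('pics/s14.png',s); print(read_state()['width'],read_state()['ft_force'],read_state()['ee_pos'])
crop(s,280,240,80,100,6,'c14.png')
E
```

```text
t: 8.55
ee_pos: [0.5004, 0.0485, 0.0703]
eef_rot: [-3.141, 0.001, -0.105]
ft_force: [-4.2, 1.1, 21.9]
width: 0.0086
t: 8.8
ee_pos: [0.5019, 0.0483, 0.0704]
eef_rot: [-3.139, -0.001, -0.105]
ft_force: [-7.0, 1.0, 28.0]
width: 0.0088
0.008734603221144605 [-6.23804591  0.82889855 22.22566885] [0.50203257 0.0482506  0.07052504]
```

View pics/c14.png

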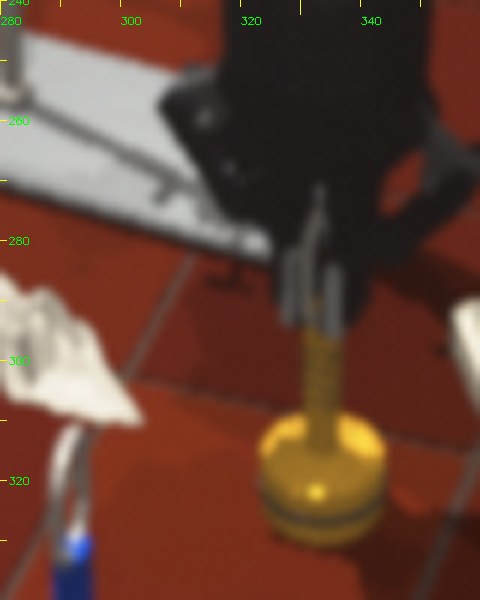

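```bash
python3 -m jog '[{"tx":-1,"ty":0,"tz":0.5,"wx":0,"wy":0,"wz":0,"hand":0.05},{"tx":-1,"ty":0,"tz":0.5,"wx":0,"wy":0,"wz":0,"hand":0.3},{"tx":-1,"ty":0,"tz":0.5,"wx":0,"wy":0,"wz":0,"hand":0.5}]' 30
python3 -m jog '[{"tx":0,"ty":0,"tz":30,"wx":0,"wy":0,"wz":0,"hand":0.6},{"tx":0,"ty":0,"tz":80,"wx":0,"wy":0,"wz":0,"hand":0.6},{"tx":0,"ty":-30,"tz":110,"wx":0,"wy":0,"wz":0,"hand":0.6},{"tx":0,"ty":-80,"tz":110,"wx":0,"wy":0,"wz":0,"hand":0.6},{"tx":0,"ty":-130,"tz":110,"wx":0,"wy":0,"wz":0,"hand":0.6}]' 30
python3 - <<'E'
from h import *
s=capture('side');t=capture('top');cv2.imwrite('pics/s15.png',s);cv2.imwrite('pics/t15.png',t); print(read_state()['width'],read_state()['ft_force'],read_state()['ee_pos'])
a=np.hstack([cv2.resize(t[180:300,250:390],None,fx=2.8,fy=2.8),cv2.resize(s[200:340,270:410],None,fx=2.8,fy=2.8)[:336]]);cv2.imwrite('pics/c15.png',a)
E
python3 go2.py .49 -.04 .16 1.468 25
```

```text
t: 9.22
ee_pos: [0.5013, 0.0483, 0.0711]
eef_rot: [-3.139, -0.002, -0.105]
ft_force: [0.7, -0.3, 1.2]
width: 0.0418
t: 9.85
ee_pos: [0.5017, -0.0825, 0.1814]
eef_rot: [-3.139, -0.003, -0.103]
ft_force: [-0.3, -0.4, -0.7]
width: 0.0513
0.050971817223127776 [-0.00146953 -0.57763158  0.12840635] [ 0.50040367 -0.0882588   0.18220182]
t 9.95 grasp [ 0.5003 -0.0883  0.2012] d mm [ -8.6  65.4 -30.2] rv [ 1.128 -0.119  0.013] q [-0.89  0.64  1.39  1.97 -0.7   1.15  0.68] f [-0.   -0.58  0.13] w 0.051
```

View pics/c15.png

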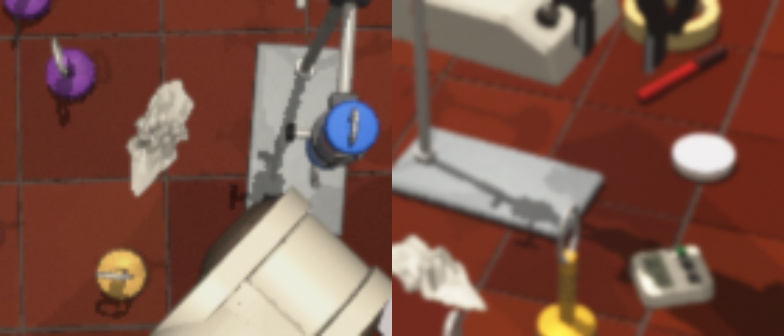

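Run:
```python
from h import *
s=cv2.imread('pics/s15.png');t=cv2.imread('pics/t15.png')
print(proj('side',(.5004,-.0883,.182)),proj('side',(.5004,-.0883,.201)))
crop(s,320,180,70,60,10,'s15b.png'); crop(s,310,260,50,80,8,'s15c.png'); crop(t,270,255,50,45,14,'t15b.png')
```

```text
[351.65033448 229.68920952] [351.91260297 223.05591821]
```

View pics/s15b.png

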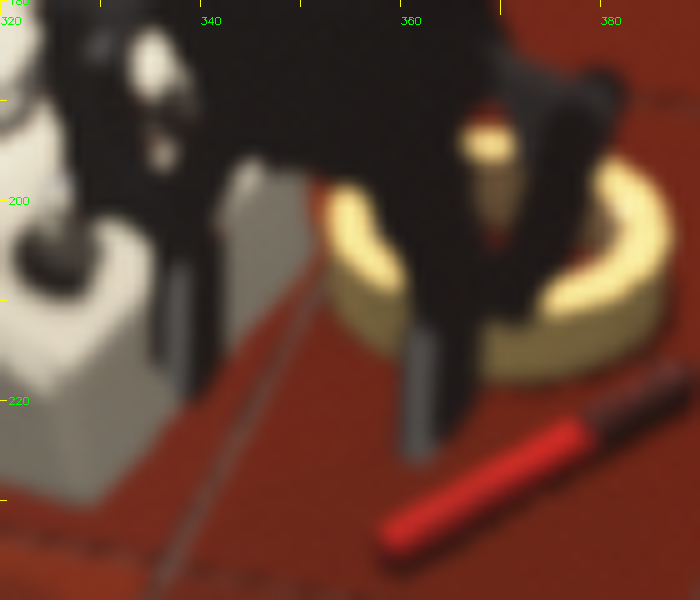

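View pics/s15c.png

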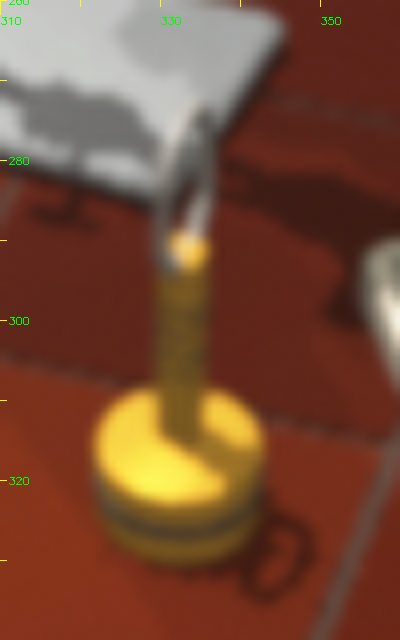

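View pics/t15b.png

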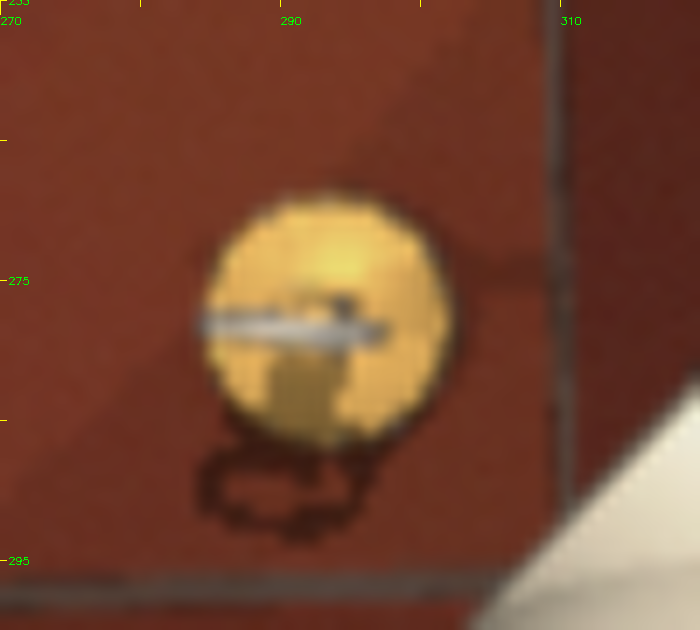

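```bash
sed -i 's/\.019\*/.039*/g' go2.py go.py
python3 - <<'E'
from h import *
from wt import draw
print(atz('top',292.8,277.5,.03),atz('side',331.4,315.5,.03))
s=cv2.imread('pics/s15.png');t=cv2.imread('pics/t15.png')
o=[]
for y in (.047,.052):
    a=cv2.resize(t[255:300,270:320],None,fx=8,fy=8,interpolation=cv2.INTER_CUBIC); draw(a,'top',.5015,y,-.104,s=8,x0=270,y0=255)
    b=cv2.resize(s[260:340,310:360],None,fx=7,fy=7,interpolation=cv2.INTER_CUBIC); draw(b,'side',.5015,y,-.104,s=7,x0=310,y0=260)
    o.append(np.hstack([cv2.copyMakeBorder(a,0,200,0,0,cv2.BORDER_CONSTANT),b]))
cv2.imwrite('pics/c16.png',cv2.resize(np.hstack(o),None,fx=.52,fy=.52,interpolation=cv2.INTER_AREA))
E
python3 go2.py .49 -.04 .16 1.468 25
```

```text
[0.50476848 0.04510368 0.03      ] [0.50389074 0.05349315 0.03      ]
t 9.95 grasp [ 0.5002 -0.0883  0.2212] d mm [ -6.8  83.4 -38.7] rv [ 1.128 -0.119  0.013] q [-0.89  0.64  1.39  1.97 -0.7   1.15  0.68] f [-0.   -0.58  0.13] w 0.051
```

View pics/c16.png

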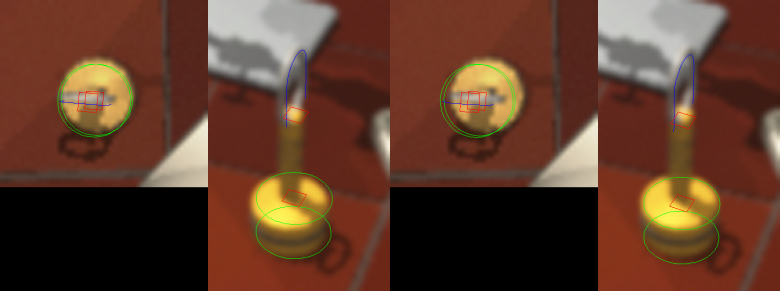

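```bash
python3 -m jog '[{"tx":-2,"ty":0,"tz":0,"wx":0.18,"wy":-0.019,"wz":0,"hand":0.6},{"tx":-4,"ty":10,"tz":0,"wx":0.36,"wy":-0.038,"wz":0,"hand":0.6},{"tx":-6,"ty":20,"tz":0,"wx":0.54,"wy":-0.057,"wz":0,"hand":0.6},{"tx":-8,"ty":30,"tz":0,"wx":0.72,"wy":-0.076,"wz":0,"hand":0.6},{"tx":-8,"ty":40,"tz":0,"wx":0.9,"wy":-0.095,"wz":0,"hand":0.6}]' 30
python3 go2.py .4947 -.05 .16 1.467 25
```

```text
t: 10.58
ee_pos: [0.4931, -0.0485, 0.183]
eef_rot: [-2.23, 0.002, -0.115]
ft_force: [0.2, 0.9, -0.3]
width: 0.0517
t 10.575 grasp [ 0.4896 -0.0791  0.2069] d mm [  5.3  33.6 -39.5] rv [ 0.221 -0.027  0.011] q [-0.01  0.74  0.84  1.89 -1.1   1.7   1.21] f [ 0.25  0.94 -0.29] w 0.0517
```

```bash
python3 -m jog '[{"tx":2,"ty":5,"tz":-5,"wx":0.1,"wy":-0.013,"wz":0.005,"hand":0.6},{"tx":4,"ty":8,"tz":-10,"wx":0.221,"wy":-0.027,"wz":0.011,"hand":0.6},{"tx":5,"ty":8,"tz":-30,"wx":0.221,"wy":-0.027,"wz":0.011,"hand":0.6},{"tx":5,"ty":8,"tz":-60,"wx":0.221,"wy":-0.027,"wz":0.011,"hand":0.6},{"tx":5,"ty":8,"tz":-80,"wx":0.221,"wy":-0.027,"wz":0.011,"hand":0.6}]' 30
python3 go2.py .503 .049 .066 1.467 25
python3 - <<'E'
from h import *
s=capture('side');t=capture('top');cv2.imwrite('pics/s17.png',s);cv2.imwrite('pics/t17.png',t)
a=np.hstack([cv2.resize(t[220:340,270:410],None,fx=2.8,fy=2.8),cv2.resize(s[220:360,270:410],None,fx=2.8,fy=2.8)[:336]]);cv2.imwrite('pics/c17.png',a)
E
```

```text
t: 11.2
ee_pos: [0.498, -0.0397, 0.1014]
eef_rot: [-2.01, 0.0, -0.102]
ft_force: [-0.5, 0.7, 0.6]
width: 0.0514
t 11.2 grasp [ 0.4944 -0.0748  0.118 ] d mm [  8.7 123.9 -51.9] rv [ 0.002 -0.001 -0.001] q [ 0.16  0.99  0.67  1.82 -1.21  1.8   1.39] f [-0.51  0.68  0.65] w 0.0514
```

View pics/c17.png

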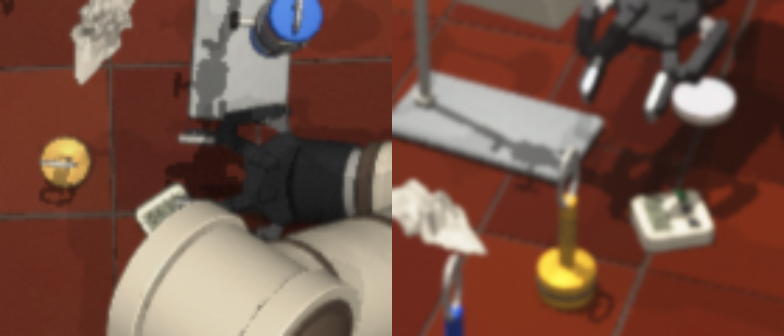

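```bash
python3 -m jog '[{"tx":3,"ty":10,"tz":-20,"wx":0,"wy":0,"wz":0,"hand":0.6},{"tx":4,"ty":25,"tz":-40,"wx":0,"wy":0,"wz":0,"hand":0.6},{"tx":5,"ty":45,"tz":-50,"wx":0,"wy":0,"wz":0,"hand":0.6},{"tx":5,"ty":45,"tz":-50,"wx":0,"wy":0,"wz":0,"hand":0.6}]' 30
python3 go2.py .503 .049 .066 1.467 25
python3 - <<'E'
from h import *
s=capture('side');t=capture('top');cv2.imwrite('pics/s18.png',s);cv2.imwrite('pics/t18.png',t)
a=np.hstack([cv2.resize(t[230:330,270:370],None,fx=4,fy=4),cv2.resize(s[250:350,300:400],None,fx=4,fy=4)]);cv2.imwrite('pics/c18.png',a)
st=read_state();R=Ro.from_euler('xyz',st['eef_rot']).as_matrix(); z=R[:,2]
for k in (0,.02,.03): print(k,proj('side',st['ee_pos']-k*z),proj('top',st['ee_pos']-k*z))
E
```

```text
t: 11.8
ee_pos: [0.5017, 0.0089, 0.0508]
eef_rot: [-2.005, 0.005, -0.099]
ft_force: [0.1, -0.3, -0.3]
width: 0.0517
t 11.8 grasp [ 0.4982 -0.0263  0.0673] d mm [ 5.  75.3 -1.3] rv [-0.002 -0.004 -0.004] q [ 0.11  1.06  0.61  1.86 -1.29  1.72  1.43] f [ 0.07 -0.26 -0.34] w 0.0517
0 [338.13101545 295.98142865] [306.5266305  278.10866808]
0.02 [341.13359092 288.75301588] [313.0206863  278.65580396]
0.03 [342.62123564 285.17165377] [316.29825496 278.93194501]
```

View pics/c18.png

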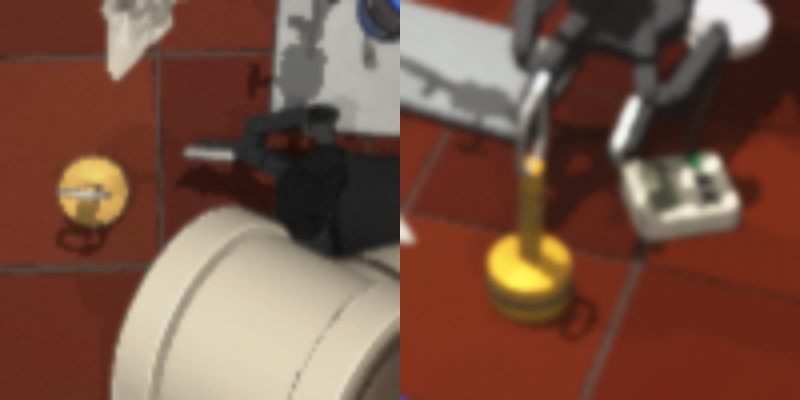

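```bash
python3 -m jog '[{"tx":2,"ty":25,"tz":0,"wx":0,"wy":0,"wz":0,"hand":0.6},{"tx":4,"ty":50,"tz":0,"wx":0,"wy":0,"wz":0,"hand":0.6},{"tx":5.5,"ty":70,"tz":0,"wx":0,"wy":0,"wz":0,"hand":0.5},{"tx":6,"ty":75,"tz":0,"wx":0,"wy":0,"wz":0,"hand":0.4},{"tx":6,"ty":75,"tz":0,"wx":0,"wy":0,"wz":0,"hand":0.3}]' 30
python3 go2.py .503 .049 .066 1.467 25
python3 - <<'E'
from h import *
s=capture('side');t=capture('top');cv2.imwrite('pics/s19.png',s);cv2.imwrite('pics/t19.png',t)
a=np.hstack([cv2.resize(t[240:320,270:350],None,fx=5,fy=5),cv2.resize(s[260:340,300:380],None,fx=5,fy=5)]);cv2.imwrite('pics/c19.png',a)
E
```

```text
t: 12.52
ee_pos: [0.5085, 0.0813, 0.0517]
eef_rot: [-2.008, 0.002, -0.101]
ft_force: [0.1, -0.0, 0.6]
width: 0.0256
t 12.525 grasp [0.5049 0.0462 0.0682] d mm [-1.8  2.8 -2.2] rv [ 0.001 -0.002 -0.003] q [ 0.03  1.    0.54  1.94 -1.36  1.63  1.41] f [ 0.1  -0.03  0.64] w 0.0256
```

View pics/c19.png

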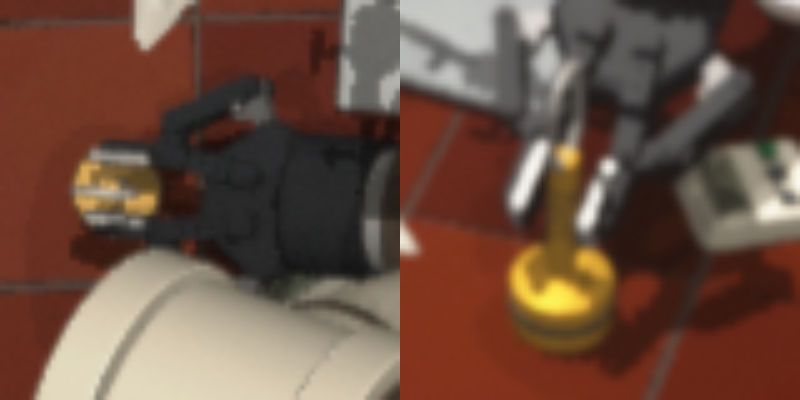

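```bash
python3 -m jog '[{"tx":-1,"ty":2,"tz":-1,"wx":0,"wy":0,"wz":0,"hand":0.2},{"tx":-1,"ty":2,"tz":-1,"wx":0,"wy":0,"wz":0,"hand":0},{"tx":-1,"ty":2,"tz":-1,"wx":0,"wy":0,"wz":0,"hand":0},{"tx":-1,"ty":2,"tz":-1,"wx":0,"wy":0,"wz":0,"hand":0}]' 60
python3 go2.py .503 .049 .066 1.467 25
```

```text
t: 13.12
ee_pos: [0.5075, 0.0816, 0.0501]
eef_rot: [-2.01, 0.003, -0.103]
ft_force: [-2.3, -3.0, 0.2]
width: 0.0108
t 13.125 grasp [0.5039 0.0464 0.0667] d mm [-0.8  2.6 -0.6] rv [ 0.002 -0.003 -0.001] q [ 0.03  1.    0.54  1.94 -1.36  1.63  1.41] f [-2.27 -3.04  0.22] w 0.0108
```

```bash
python3 -m jog '[{"tx":0,"ty":0,"tz":5,"wx":0,"wy":0,"wz":0,"hand":0},{"tx":0,"ty":-5,"tz":20,"wx":0,"wy":0,"wz":0,"hand":0},{"tx":0,"ty":-20,"tz":50,"wx":0,"wy":0,"wz":0,"hand":0},{"tx":0,"ty":-40,"tz":80,"wx":0,"wy":0,"wz":0,"hand":0},{"tx":0,"ty":-45,"tz":85,"wx":0,"wy":0,"wz":0,"hand":0}]' 60
python3 go2.py .503 .049 .066 1.467 25
python3 - <<'E'
from h import *
F=[]
s=capture('side');cv2.imwrite('pics/s20.png',s);F.append(read_state()['ft_force'])
t=capture('top');cv2.imwrite('pics/t20.png',t);F.append(read_state()['ft_force'])
print(np.array(F).round(2), read_state()['joint_vel'].round(3))
a=np.hstack([cv2.resize(t[200:320,270:410],None,fx=2.8,fy=2.8),cv2.resize(s[130:330,270:410],None,fx=2.8,fy=2.8)[:336]]);cv2.imwrite('pics/c20.png',a)
E
```

```text
t: 13.75
ee_pos: [0.5086, 0.0345, 0.137]
eef_rot: [-2.012, -0.002, -0.105]
ft_force: [0.0, -0.2, -4.2]
width: 0.0108
t 13.75 grasp [ 0.5049 -0.0006  0.1537] d mm [ -2.   49.7 -87.5] rv [0.005 0.001 0.001] q [ 0.06  0.87  0.63  1.92 -1.25  1.72  1.31] f [ 0.   -0.24 -4.23] w 0.0108
[[ 0.21 -0.71 -3.79]
 [-0.43  0.4  -5.33]] [-0.014  0.029 -0.031  0.017 -0.007 -0.007  0.005]
```

View pics/c20.png

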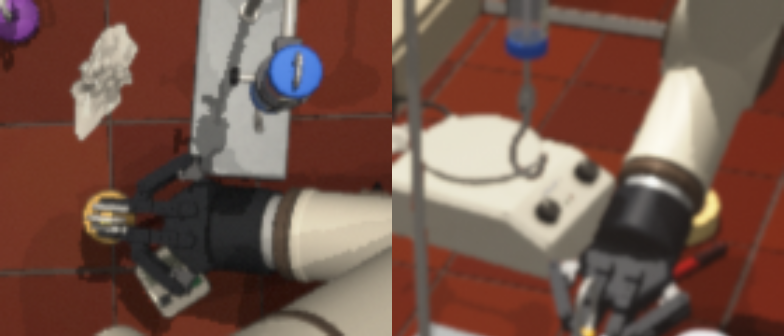

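```bash
python3 -m jog '[{"tx":0,"ty":-15,"tz":5,"wx":0,"wy":0,"wz":0,"hand":0},{"tx":5,"ty":-45,"tz":10,"wx":0,"wy":0,"wz":0,"hand":0},{"tx":15,"ty":-80,"tz":18,"wx":0,"wy":0,"wz":0,"hand":0},{"tx":22,"ty":-110,"tz":22,"wx":0,"wy":0,"wz":0,"hand":0},{"tx":25,"ty":-125,"tz":24,"wx":0,"wy":0,"wz":0,"hand":0}]' 60
python3 go2.py .539 -.130 .178 1.467 25
python3 - <<'E'
from h import *
for i in range(4):
    s=capture('side');cv2.imwrite(f'pics/s21_{i}.png',s)
t=capture('top');cv2.imwrite('pics/t21.png',t)
a=np.hstack([cv2.resize(cv2.imread(f'pics/s21_{i}.png')[140:230,280:350],None,fx=2.8,fy=2.8,interpolation=cv2.INTER_CUBIC) for i in range(4)]);cv2.imwrite('pics/c21.png',a)
crop(t,330,200,70,70,8,'t21b.png')
E
```

```text
t: 14.48
ee_pos: [0.5326, -0.0908, 0.1585]
eef_rot: [-2.012, 0.002, -0.105]
ft_force: [0.2, 0.3, -4.4]
width: 0.0107
t 14.475 grasp [ 0.529  -0.1259  0.1752] d mm [10. -4.  3.] rv [ 0.004 -0.003  0.001] q [ 0.23  0.94  0.66  1.67 -1.17  1.87  1.25] f [ 0.17  0.34 -4.41] w 0.0107
```

View pics/c21.png

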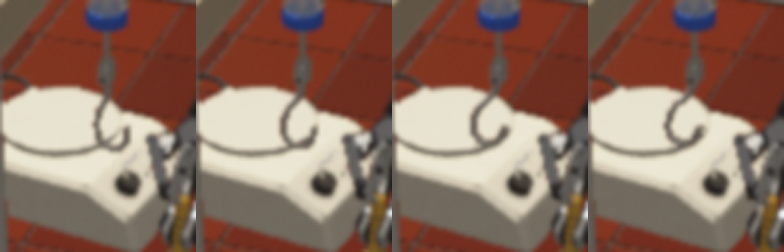

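View pics/t21b.png

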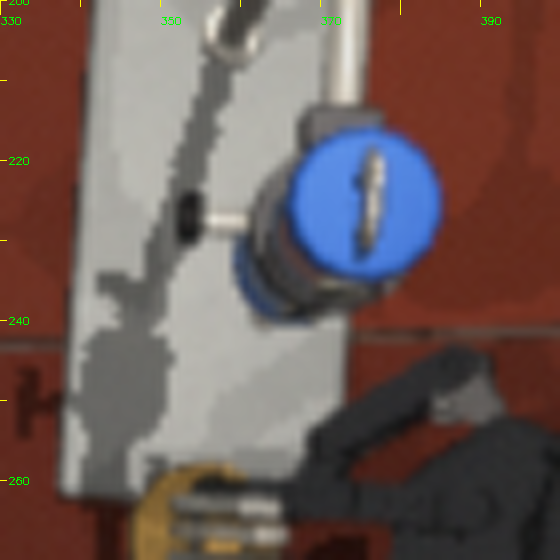

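Run:
```python
from h import *
s=cv2.imread('pics/s21_0.png'); crop(s,295,145,65,85,9,'s21b.png')
def W(x,y,z):
    c,n=np.cos(-.103),np.sin(-.103); return (.600+c*x-n*y,-.134+n*x+c*y,z)
for nm,p in dict(pin=(0,0,.31),seat=(0,0,.2435),tip=(-.017,0,.267),bot=(0,0,.2365),capbot=(0,0,.359)).items(): print(nm,proj('side',W(*p)).round(1),proj('top',W(*p)).round(1))
# predicted crown now
g=np.array([.529,-.1259,.1752]); w=g+[-.0009,.0026,0]; print('crown top', proj('side',w+[0,0,.0848]), proj('top',w+[0,0,.0848]))
```

```text
pin [318.  166.9] [364.2 234.9]
seat [318.1 191.2] [361.8 236.9]
tip [324.5 184.2] [362.1 243.4]
bot [318.1 193.6] [361.6 237.1]
capbot [318.  148.1] [366.1 233.2]
crown top [345.50466389 192.3372546 ] [358.71452476 267.10915342]
```

View pics/s21b.png

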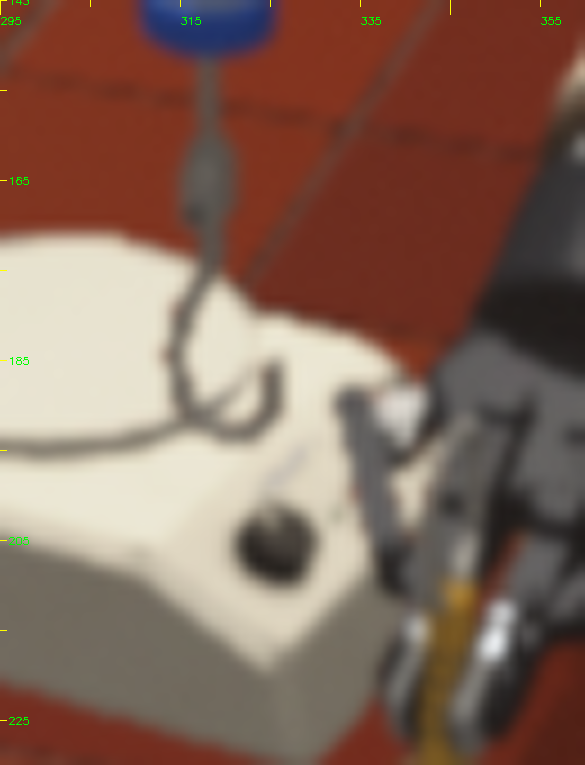

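```bash
python3 -m jog '[{"tx":5,"ty":-1,"tz":1,"wx":0,"wy":0,"wz":0,"hand":0},{"tx":10,"ty":-3,"tz":2,"wx":0,"wy":0,"wz":0,"hand":0},{"tx":14,"ty":-4,"tz":3,"wx":0,"wy":0,"wz":0,"hand":0},{"tx":16,"ty":-4.5,"tz":3,"wx":0.004,"wy":-0.003,"wz":0,"hand":0}]' 60
cat > st.py <<'E'
from h import *
import sys
def stand():
    s=read_state(); R=Ro.from_euler('xyz',s['eef_rot']).as_matrix(); g=s['ee_pos']-.039*R[:,2]; w=g+np.array([-.0009,.0026,0])
    d=w-[.600,-.134,0]; c,n=np.cos(-.103),np.sin(-.103)
    print('t %.2f eye xs %.1f ys %.1f wire z rel pin %.1f f'%(s['t'],1e3*(c*d[0]+n*d[1]),1e3*(-n*d[0]+c*d[1]),1e3*(g[2]+.0823-.310)),np.array(s['ft_force']).round(2),'tq',np.array(s['wrist_torque']).round(2),'q5 %.2f'%s['joint_positions'][4])
def shots(k,n=3):
    im=[]
    for i in range(n):
        s=capture('side'); cv2.imwrite(f'pics/{k}_{i}.png',s); im.append(cv2.resize(s[150:215,300:360],None,fx=4,fy=4,interpolation=cv2.INTER_CUBIC))
    cv2.imwrite(f'pics/{k}.png',np.hstack(im)[:600,:800])
if __name__=='__main__':
    stand()
    if len(sys.argv)>1: shots(sys.argv[1],int(sys.argv[2]) if len(sys.argv)>2 else 3)
E
python3 st.py u1
```

```text
t: 15.22
ee_pos: [0.5488, -0.0919, 0.1624]
eef_rot: [-2.005, -0.001, -0.102]
ft_force: [-0.5, 0.5, -4.6]
width: 0.0104
t 15.22 eye xs -56.4 ys 3.7 wire z rel pin -49.0 f [-0.45  0.5  -4.57] tq [-1.72  0.16 -0.  ] q5 -1.19
```

View pics/u1.png

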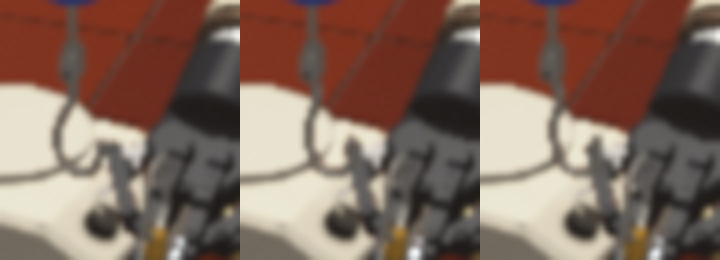

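```bash
python3 -m jog '[{"tx":1,"ty":-0.5,"tz":-0.3,"wx":0,"wy":0,"wz":0,"hand":0},{"tx":2,"ty":-1,"tz":-0.6,"wx":0,"wy":0,"wz":0,"hand":0},{"tx":3,"ty":-1.5,"tz":-0.8,"wx":0,"wy":0,"wz":0,"hand":0},{"tx":4,"ty":-2,"tz":-0.8,"wx":0,"wy":0,"wz":0,"hand":0},{"tx":4.6,"ty":-2,"tz":-0.8,"wx":0,"wy":0,"wz":0,"hand":0}]' 60
python3 st.py
```

```text
t: 16.0
ee_pos: [0.553, -0.0941, 0.1612]
eef_rot: [-2.005, -0.0, -0.103]
ft_force: [0.2, -0.1, -4.6]
width: 0.0107
t 16.00 eye xs -52.0 ys 2.0 wire z rel pin -50.1 f [ 0.19 -0.13 -4.58] tq [-1.76  0.12  0.03] q5 -1.19
```

```bash
python3 -m jog '[{"tx":0.5,"ty":0,"tz":0,"wx":0,"wy":0,"wz":0,"hand":0},{"tx":1,"ty":-0.1,"tz":0,"wx":0,"wy":0,"wz":0,"hand":0},{"tx":1.5,"ty":-0.2,"tz":0,"wx":0,"wy":0,"wz":0,"hand":0},{"tx":2,"ty":-0.2,"tz":0,"wx":0,"wy":0,"wz":0,"hand":0},{"tx":2.5,"ty":-0.3,"tz":0,"wx":0,"wy":0,"wz":0,"hand":0}]' 60
python3 st.py
```

```text
t: 16.62
ee_pos: [0.5555, -0.0944, 0.1612]
eef_rot: [-2.005, -0.0, -0.103]
ft_force: [-0.2, -0.4, -4.1]
width: 0.0107
t 16.62 eye xs -49.5 ys 1.9 wire z rel pin -50.1 f [-0.24 -0.44 -4.12] tq [-1.72  0.18  0.02] q5 -1.19
```

```bash
cat > sw.py <<'E'
from h import *
import sys
k=sys.argv[1]; n=int(sys.argv[2]); im=[]
for i in range(n):
    s=capture('side'); cv2.imwrite(f'pics/{k}_{i}.png',s); im.append(cv2.resize(s[160:205,303:343],None,fx=4,fy=4,interpolation=cv2.INTER_CUBIC))
while len(im)%5: im.append(im[-1]*0)
cv2.imwrite(f'pics/{k}.png',np.vstack([np.hstack(im[j:j+5]) for j in range(0,len(im),5)])[:600])
E
python3 sw.py v1 10; python3 st.py
```

```text
t 17.12 eye xs -49.5 ys 1.9 wire z rel pin -50.1 f [-0.6  -0.08 -4.91] tq [-1.79  0.21 -0.04] q5 -1.19
```

View pics/v1.png

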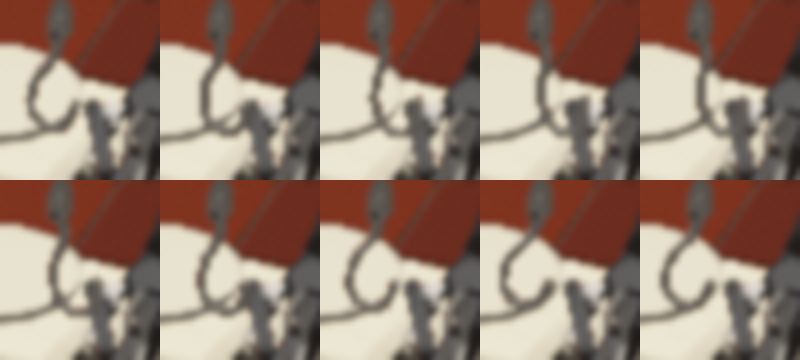

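```bash
python3 -m jog '[{"tx":1.5,"ty":-0.2,"tz":0,"wx":0,"wy":0,"wz":0,"hand":0},{"tx":3.5,"ty":-0.4,"tz":0,"wx":0,"wy":0,"wz":0,"hand":0},{"tx":5.5,"ty":-0.6,"tz":0,"wx":0,"wy":0,"wz":0,"hand":0},{"tx":7,"ty":-0.7,"tz":0,"wx":0,"wy":0,"wz":0,"hand":0},{"tx":7.5,"ty":-0.8,"tz":0,"wx":0,"wy":0,"wz":0,"hand":0}]' 60
python3 st.py; python3 sw.py v2 10; python3 st.py
```

```text
t: 17.75
ee_pos: [0.5631, -0.0952, 0.1612]
eef_rot: [-2.005, -0.0, -0.103]
ft_force: [-0.4, -0.5, -3.9]
width: 0.0107
t 17.75 eye xs -41.9 ys 1.9 wire z rel pin -50.1 f [-0.36 -0.46 -3.87] tq [-1.79  0.22 -0.04] q5 -1.20
t 18.25 eye xs -42.0 ys 1.9 wire z rel pin -50.1 f [ 0.29 -0.03 -2.89] tq [-1.72  0.19 -0.  ] q5 -1.20
```

View pics/v2.png

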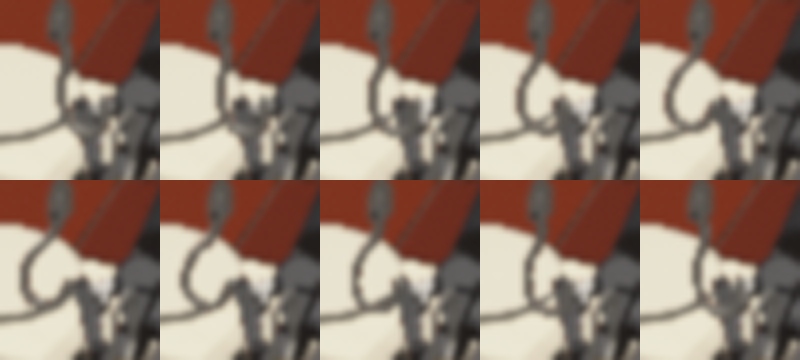

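```bash
python3 -m jog '[{"tx":0.5,"ty":0,"tz":0,"wx":0,"wy":0,"wz":0,"hand":0},{"tx":1,"ty":-0.1,"tz":0,"wx":0,"wy":0,"wz":0,"hand":0},{"tx":1.5,"ty":-0.2,"tz":0,"wx":0,"wy":0,"wz":0,"hand":0},{"tx":2,"ty":-0.2,"tz":0,"wx":0,"wy":0,"wz":0,"hand":0},{"tx":2.5,"ty":-0.3,"tz":0,"wx":0,"wy":0,"wz":0,"hand":0}]' 60
python3 st.py
```

```text
t: 18.88
ee_pos: [0.5655, -0.0955, 0.1612]
eef_rot: [-2.005, -0.0, -0.103]
ft_force: [-0.0, -0.2, -4.0]
width: 0.0107
t 18.88 eye xs -39.5 ys 1.8 wire z rel pin -50.1 f [-0.04 -0.21 -3.98] tq [-1.67  0.14 -0.02] q5 -1.20
```

```bash
python3 -m jog '[{"tx":0.4,"ty":0,"tz":0,"wx":0,"wy":0,"wz":0,"hand":0},{"tx":0.8,"ty":-0.1,"tz":0,"wx":0,"wy":0,"wz":0,"hand":0},{"tx":1.2,"ty":-0.2,"tz":0,"wx":0,"wy":0,"wz":0,"hand":0},{"tx":1.6,"ty":-0.2,"tz":0,"wx":0,"wy":0,"wz":0,"hand":0},{"tx":2,"ty":-0.3,"tz":0,"wx":0,"wy":0,"wz":0,"hand":0}]' 60
python3 st.py
```

```text
t: 19.5
ee_pos: [0.5675, -0.0958, 0.1612]
eef_rot: [-2.005, -0.0, -0.103]
ft_force: [-0.4, 0.4, -4.3]
width: 0.0105
t 19.50 eye xs -37.4 ys 1.7 wire z rel pin -50.1 f [-0.37  0.35 -4.29] tq [-1.74  0.14 -0.01] q5 -1.21
```

```bash
python3 -m jog '[{"tx":0.4,"ty":0,"tz":0,"wx":0,"wy":0,"wz":0,"hand":0},{"tx":0.8,"ty":-0.1,"tz":0,"wx":0,"wy":0,"wz":0,"hand":0},{"tx":1.2,"ty":-0.2,"tz":0,"wx":0,"wy":0,"wz":0,"hand":0},{"tx":1.6,"ty":-0.2,"tz":0,"wx":0,"wy":0,"wz":0,"hand":0},{"tx":2,"ty":-0.3,"tz":0,"wx":0,"wy":0,"wz":0,"hand":0}]' 60
python3 st.py; python3 sw.py v3 5
```

```text
t: 20.12
ee_pos: [0.5695, -0.0961, 0.1612]
eef_rot: [-2.005, 0.0, -0.103]
ft_force: [-0.4, -0.4, -4.3]
width: 0.011
t 20.12 eye xs -35.4 ys 1.6 wire z rel pin -50.1 f [-0.43 -0.41 -4.28] tq [-1.77  0.17 -0.02] q5 -1.21
```

View pics/v3.png

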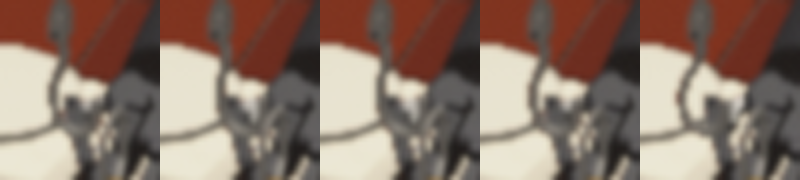

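```bash
python3 -m jog '[{"tx":0.4,"ty":0,"tz":0,"wx":0,"wy":0,"wz":0,"hand":0},{"tx":0.8,"ty":-0.1,"tz":0,"wx":0,"wy":0,"wz":0,"hand":0},{"tx":1.2,"ty":-0.2,"tz":0,"wx":0,"wy":0,"wz":0,"hand":0},{"tx":1.6,"ty":-0.2,"tz":0,"wx":0,"wy":0,"wz":0,"hand":0},{"tx":2,"ty":-0.3,"tz":0,"wx":0,"wy":0,"wz":0,"hand":0}]' 60
python3 st.py
```

```text
t: 21.0
ee_pos: [0.5715, -0.0964, 0.1612]
eef_rot: [-2.005, 0.0, -0.103]
ft_force: [0.6, -0.6, -5.3]
width: 0.0104
t 21.00 eye xs -33.3 ys 1.6 wire z rel pin -50.1 f [ 0.6  -0.63 -5.28] tq [-1.72  0.18 -0.  ] q5 -1.21
```

```bash
python3 -m jog '[{"tx":0.4,"ty":0,"tz":0,"wx":0,"wy":0,"wz":0,"hand":0},{"tx":0.8,"ty":-0.1,"tz":0,"wx":0,"wy":0,"wz":0,"hand":0},{"tx":1.2,"ty":-0.2,"tz":0,"wx":0,"wy":0,"wz":0,"hand":0},{"tx":1.6,"ty":-0.2,"tz":0,"wx":0,"wy":0,"wz":0,"hand":0},{"tx":2,"ty":-0.3,"tz":0,"wx":0,"wy":0,"wz":0,"hand":0}]' 60
python3 st.py; python3 sw.py v4 10
python3 - <<'E'
from h import *
crop(cv2.imread('pics/v4_4.png'),300,150,60,80,8,'v4b.png')
E
```

```text
t: 21.62
ee_pos: [0.5735, -0.0967, 0.1612]
eef_rot: [-2.005, 0.0, -0.103]
ft_force: [-0.0, -0.6, -3.7]
width: 0.0108
t 21.62 eye xs -31.3 ys 1.5 wire z rel pin -50.1 f [-0.05 -0.58 -3.74] tq [-1.77  0.13 -0.02] q5 -1.21
```

View pics/v4.png

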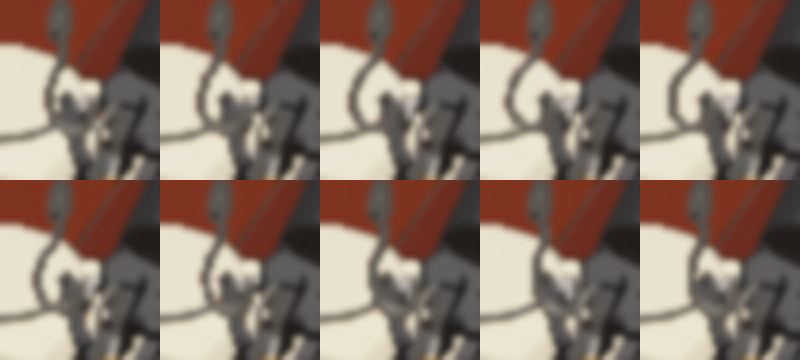

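View pics/v4b.png

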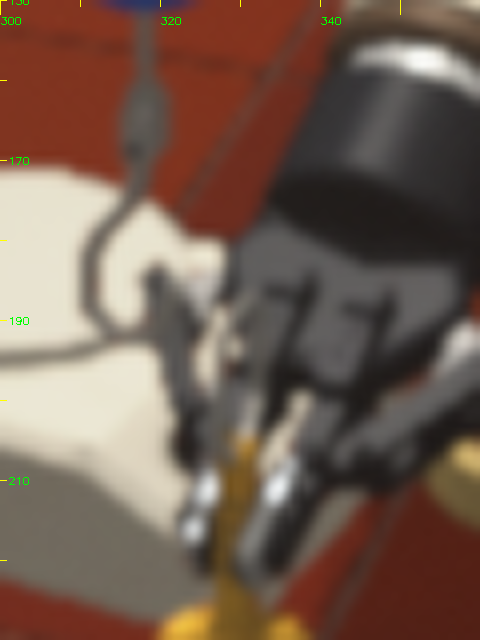

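```bash
python3 -m jog '[{"tx":0.4,"ty":0,"tz":0,"wx":0,"wy":0,"wz":0,"hand":0},{"tx":0.8,"ty":-0.1,"tz":0,"wx":0,"wy":0,"wz":0,"hand":0},{"tx":1.2,"ty":-0.2,"tz":0,"wx":0,"wy":0,"wz":0,"hand":0},{"tx":1.6,"ty":-0.2,"tz":0,"wx":0,"wy":0,"wz":0,"hand":0},{"tx":2,"ty":-0.3,"tz":0,"wx":0,"wy":0,"wz":0,"hand":0}]' 60
python3 st.py
```

```text
t: 22.75
ee_pos: [0.5756, -0.097, 0.1612]
eef_rot: [-2.005, 0.0, -0.103]
ft_force: [0.6, -0.5, -4.5]
width: 0.0106
t 22.75 eye xs -29.3 ys 1.4 wire z rel pin -50.1 f [ 0.56 -0.47 -4.49] tq [-1.73  0.2  -0.  ] q5 -1.21
```

```bash
python3 -m jog '[{"tx":0.4,"ty":0,"tz":0,"wx":0,"wy":0,"wz":0,"hand":0},{"tx":0.8,"ty":-0.1,"tz":0,"wx":0,"wy":0,"wz":0,"hand":0},{"tx":1.2,"ty":-0.2,"tz":0,"wx":0,"wy":0,"wz":0,"hand":0},{"tx":1.6,"ty":-0.2,"tz":0,"wx":0,"wy":0,"wz":0,"hand":0},{"tx":2,"ty":-0.3,"tz":0,"wx":0,"wy":0,"wz":0,"hand":0}]' 60
python3 st.py
```

```text
t: 23.38
ee_pos: [0.5776, -0.0973, 0.1612]
eef_rot: [-2.005, 0.0, -0.103]
ft_force: [0.9, -0.3, -4.1]
width: 0.0106
t 23.38 eye xs -27.2 ys 1.3 wire z rel pin -50.1 f [ 0.86 -0.32 -4.08] tq [-1.75  0.17  0.04] q5 -1.22
```

```bash
python3 -m jog '[{"tx":0.4,"ty":0,"tz":0,"wx":0,"wy":0,"wz":0,"hand":0},{"tx":0.8,"ty":-0.1,"tz":0,"wx":0,"wy":0,"wz":0,"hand":0},{"tx":1.2,"ty":-0.2,"tz":0,"wx":0,"wy":0,"wz":0,"hand":0},{"tx":1.6,"ty":-0.2,"tz":0,"wx":0,"wy":0,"wz":0,"hand":0},{"tx":2,"ty":-0.3,"tz":0,"wx":0,"wy":0,"wz":0,"hand":0}]' 60
python3 st.py; python3 sw.py v5 10
```

```text
t: 24.0
ee_pos: [0.5796, -0.0976, 0.1612]
eef_rot: [-2.005, 0.0, -0.103]
ft_force: [-0.3, 1.0, -3.4]
width: 0.0109
t 24.00 eye xs -25.2 ys 1.2 wire z rel pin -50.1 f [-0.3   0.96 -3.42] tq [-1.73  0.15 -0.01] q5 -1.22
```

View pics/v5.png

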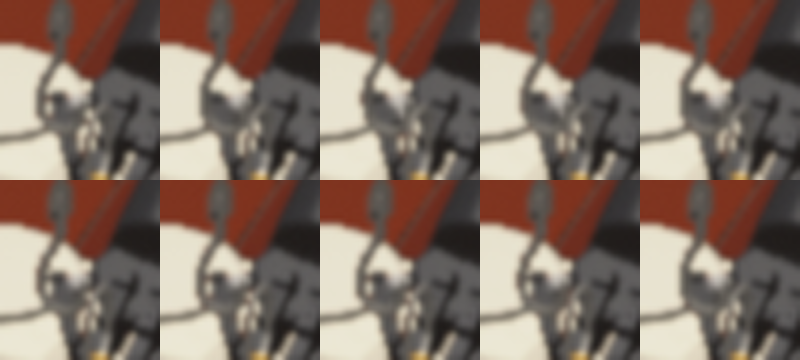

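```bash
python3 -m jog '[{"tx":0.5,"ty":0,"tz":0,"wx":0,"wy":0,"wz":0,"hand":0},{"tx":1,"ty":-0.1,"tz":0,"wx":0,"wy":0,"wz":0,"hand":0},{"tx":1.5,"ty":-0.2,"tz":0,"wx":0,"wy":0,"wz":0,"hand":0},{"tx":2,"ty":-0.2,"tz":0,"wx":0,"wy":0,"wz":0,"hand":0},{"tx":2.5,"ty":-0.3,"tz":0,"wx":0,"wy":0,"wz":0,"hand":0}]' 60
python3 st.py
```

```text
t: 25.12
ee_pos: [0.5821, -0.0979, 0.1612]
eef_rot: [-2.005, 0.0, -0.103]
ft_force: [0.3, 0.4, -5.2]
width: 0.0105
t 25.12 eye xs -22.7 ys 1.2 wire z rel pin -50.1 f [ 0.31  0.35 -5.16] tq [-1.69  0.16 -0.04] q5 -1.22
```

```bash
python3 -m jog '[{"tx":0.5,"ty":0,"tz":0,"wx":0,"wy":0,"wz":0,"hand":0},{"tx":1,"ty":-0.1,"tz":0,"wx":0,"wy":0,"wz":0,"hand":0},{"tx":1.5,"ty":-0.2,"tz":0,"wx":0,"wy":0,"wz":0,"hand":0},{"tx":2,"ty":-0.2,"tz":0,"wx":0,"wy":0,"wz":0,"hand":0},{"tx":2.5,"ty":-0.3,"tz":0,"wx":0,"wy":0,"wz":0,"hand":0}]' 60
python3 st.py; python3 sw.py v6 10
```

```text
t: 25.75
ee_pos: [0.5846, -0.0982, 0.1612]
eef_rot: [-2.005, 0.0, -0.103]
ft_force: [0.6, 0.4, -3.4]
width: 0.0107
t 25.75 eye xs -20.1 ys 1.2 wire z rel pin -50.1 f [ 0.59  0.39 -3.43] tq [-1.71  0.17  0.09] q5 -1.22
```

View pics/v6.png

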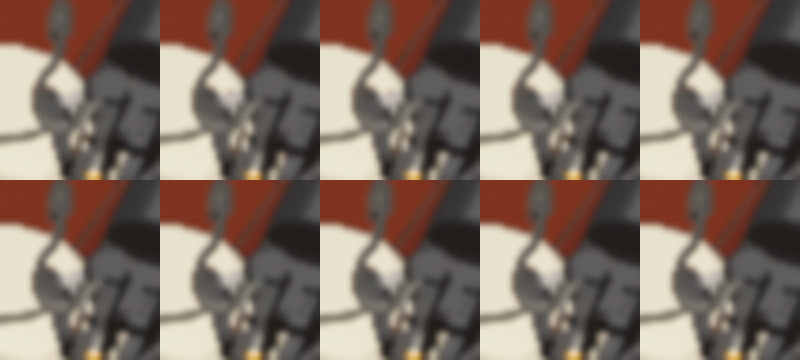

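```bash
python3 -m jog '[{"tx":-0.4,"ty":0,"tz":0,"wx":0,"wy":0,"wz":0,"hand":0},{"tx":-0.8,"ty":0.1,"tz":0,"wx":0,"wy":0,"wz":0,"hand":0},{"tx":-1.2,"ty":0.2,"tz":0,"wx":0,"wy":0,"wz":0,"hand":0},{"tx":-1.6,"ty":0.2,"tz":0,"wx":0,"wy":0,"wz":0,"hand":0},{"tx":-2,"ty":0.2,"tz":0,"wx":0,"wy":0,"wz":0,"hand":0}]' 60
python3 st.py
```

```text
t: 26.88
ee_pos: [0.5826, -0.098, 0.1612]
eef_rot: [-2.005, 0.0, -0.103]
ft_force: [0.5, 0.1, -3.5]
width: 0.0105
t 26.88 eye xs -22.2 ys 1.1 wire z rel pin -50.1 f [ 0.53  0.15 -3.45] tq [-1.72  0.17  0.02] q5 -1.22
```

```bash
python3 -m jog '[{"tx":-0.4,"ty":0,"tz":0,"wx":0,"wy":0,"wz":0,"hand":0},{"tx":-0.8,"ty":0.1,"tz":0,"wx":0,"wy":0,"wz":0,"hand":0},{"tx":-1.2,"ty":0.2,"tz":0,"wx":0,"wy":0,"wz":0,"hand":0},{"tx":-1.6,"ty":0.2,"tz":0,"wx":0,"wy":0,"wz":0,"hand":0},{"tx":-2,"ty":0.2,"tz":0,"wx":0,"wy":0,"wz":0,"hand":0}]' 60
python3 st.py
```

```text
t: 27.5
ee_pos: [0.5805, -0.0978, 0.1612]
eef_rot: [-2.005, 0.0, -0.103]
ft_force: [0.2, 0.1, -4.2]
width: 0.0109
t 27.50 eye xs -24.2 ys 1.1 wire z rel pin -50.1 f [ 0.2   0.09 -4.16] tq [-1.7   0.19 -0.01] q5 -1.22
```

```bash
python3 -m jog '[{"tx":-0.6,"ty":0,"tz":0,"wx":0,"wy":0,"wz":0,"hand":0},{"tx":-1.5,"ty":0.1,"tz":0,"wx":0,"wy":0,"wz":0,"hand":0},{"tx":-3,"ty":0.2,"tz":0,"wx":0,"wy":0,"wz":0,"hand":0},{"tx":-5,"ty":0.3,"tz":0,"wx":0,"wy":0,"wz":0,"hand":0},{"tx":-7,"ty":0.3,"tz":0,"wx":0,"wy":0,"wz":0,"hand":0}]' 60
python3 st.py;  python3 sw.py v7 10;python3 - <<'E'
from h import *
crop(cv2.imread('pics/v7_4.png'),300,150,60,80,8,'v7b.png')
a=[cv2.imread(f'pics/v7_{i}.png')[160:197,305:325].astype(int) for i in range(10)]
print([int(abs(a[i]-a[0]).max()) for i in range(10)])
E
```

```text
t: 28.12
ee_pos: [0.5734, -0.0975, 0.1612]
eef_rot: [-2.005, 0.0, -0.103]
ft_force: [-0.1, -0.5, -4.1]
width: 0.0106
t 28.12 eye xs -31.4 ys 0.7 wire z rel pin -50.1 f [-0.1  -0.54 -4.09] tq [-1.72  0.19  0.01] q5 -1.21
[0, 38, 29, 29, 38, 38, 39, 38, 38, 38]
```

View pics/v7.png

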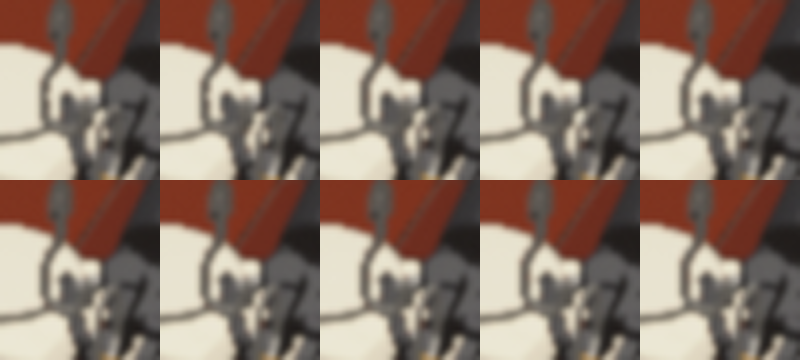

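View pics/v7b.png

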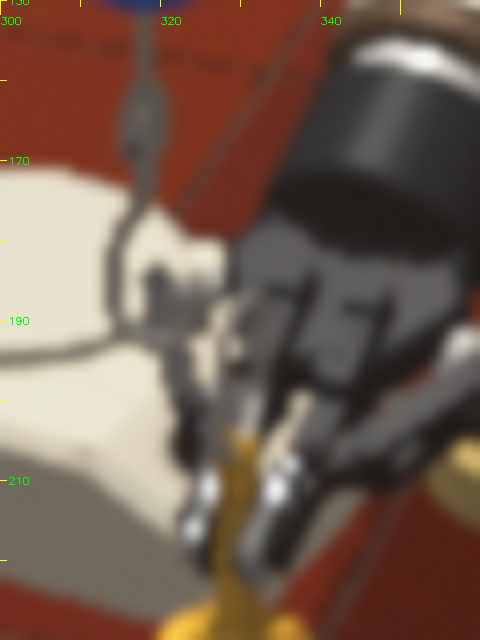

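```bash
python3 -m jog '[{"tx":0,"ty":0,"tz":3,"wx":0,"wy":0,"wz":0,"hand":0},{"tx":0,"ty":0,"tz":7,"wx":0,"wy":0,"wz":0,"hand":0},{"tx":0,"ty":0,"tz":12,"wx":0,"wy":0,"wz":0,"hand":0},{"tx":0,"ty":0,"tz":16,"wx":0,"wy":0,"wz":0,"hand":0},{"tx":0,"ty":0,"tz":16,"wx":0,"wy":0,"wz":0,"hand":0}]' 60
python3 st.py
python3 - <<'E'
from h import *
s=capture('side');t=capture('top');cv2.imwrite('pics/s30.png',s);cv2.imwrite('pics/t30.png',t)
crop(s,300,150,50,60,10,'s30b.png'); crop(t,340,215,50,60,10,'t30b.png')
E
```

```text
t: 29.25
ee_pos: [0.5738, -0.0976, 0.1777]
eef_rot: [-2.005, -0.001, -0.103]
ft_force: [0.1, 0.4, -4.0]
width: 0.0107
t 29.25 eye xs -31.0 ys 0.6 wire z rel pin -33.6 f [ 0.12  0.45 -4.01] tq [-1.74  0.23 -0.01] q5 -1.20
```

View pics/s30b.png

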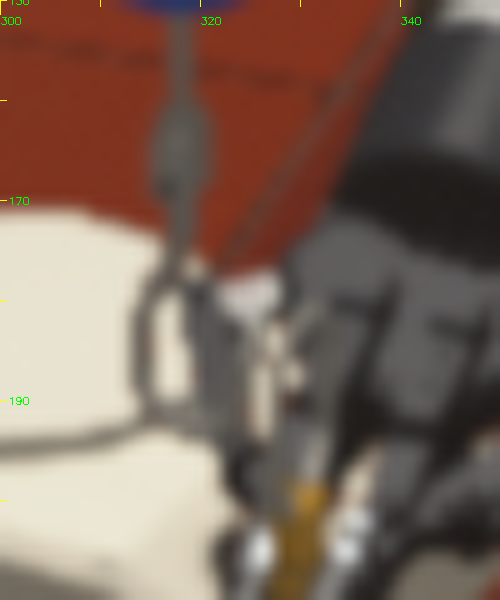

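View pics/t30b.png

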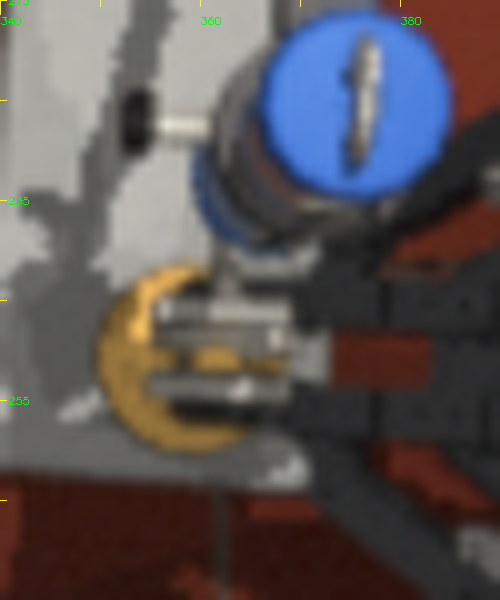

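```bash
python3 -m jog '[{"tx":2,"ty":-0.2,"tz":0,"wx":0,"wy":0,"wz":0,"hand":0},{"tx":4.5,"ty":-0.5,"tz":0,"wx":0,"wy":0,"wz":0,"hand":0},{"tx":7,"ty":-0.7,"tz":0,"wx":0,"wy":0,"wz":0,"hand":0},{"tx":9.5,"ty":-1,"tz":0,"wx":0,"wy":0,"wz":0,"hand":0},{"tx":12,"ty":-1.2,"tz":0,"wx":0,"wy":0,"wz":0,"hand":0}]' 60
python3 st.py
python3 - <<'E'
from h import *
s=capture('side');t=capture('top');cv2.imwrite('pics/s31.png',s);cv2.imwrite('pics/t31.png',t)
crop(s,300,150,50,60,10,'s31b.png'); crop(t,340,215,50,60,10,'t31b.png')
def W(x,y,z):
    c,n=np.cos(-.103),np.sin(-.103); return (.600+c*x-n*y,-.134+n*x+c*y,z)
for xs in (-19,-15): print(proj('side',W(xs/1e3,0,.2765)),proj('side',W(xs/1e3,.015,.261)),proj('side',W(xs/1e3,-.015,.261)),proj('top',W(xs/1e3,0,.2765)))
E
```

```text
t: 29.98
ee_pos: [0.5858, -0.0987, 0.1772]
eef_rot: [-2.005, -0.0, -0.103]
ft_force: [-0.2, 0.2, -4.8]
width: 0.0103
t 29.98 eye xs -18.9 ys 0.8 wire z rel pin -34.1 f [-0.22  0.25 -4.77] tq [-1.78  0.19  0.03] q5 -1.22
[325.32549798 180.91065717] [322.71391117 189.47778   ] [327.81166488 183.67471002] [362.34014646 244.0547434 ]
[323.78923881 180.56308175] [321.17789637 189.12111076] [326.29475234 183.32934684] [362.46593348 242.33563107]
```

View pics/s31b.png

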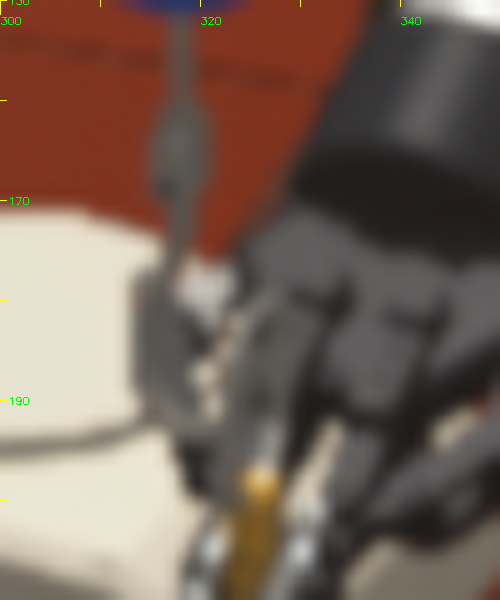

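View pics/t31b.png

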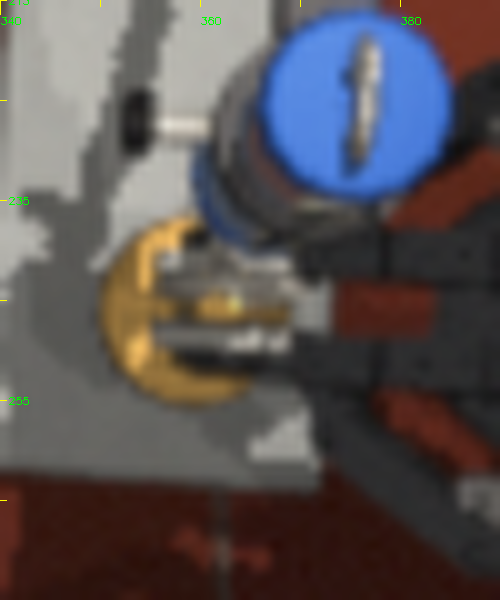

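```bash
python3 -m jog '[{"tx":2,"ty":-0.3,"tz":0,"wx":0,"wy":0,"wz":0,"hand":0},{"tx":4.5,"ty":-0.6,"tz":0,"wx":0,"wy":0,"wz":0,"hand":0},{"tx":7,"ty":-1,"tz":0,"wx":0,"wy":0,"wz":0,"hand":0},{"tx":10,"ty":-1.5,"tz":0,"wx":0,"wy":0,"wz":0,"hand":0},{"tx":12.5,"ty":-2,"tz":0,"wx":0,"wy":0,"wz":0,"hand":0}]' 60
python3 st.py
python3 - <<'E'
from h import *
s=capture('side');t=capture('top');cv2.imwrite('pics/s32.png',s);cv2.imwrite('pics/t32.png',t)
crop(s,300,150,50,60,10,'s32b.png'); crop(t,340,215,50,60,10,'t32b.png')
E
```

```text
t: 30.7
ee_pos: [0.5985, -0.1006, 0.1772]
eef_rot: [-2.005, -0.0, -0.102]
ft_force: [-0.4, -0.7, -4.6]
width: 0.0104
t 30.70 eye xs -6.0 ys 0.2 wire z rel pin -34.1 f [-0.36 -0.67 -4.63] tq [-1.68  0.17 -0.06] q5 -1.23
```

View pics/s32b.png

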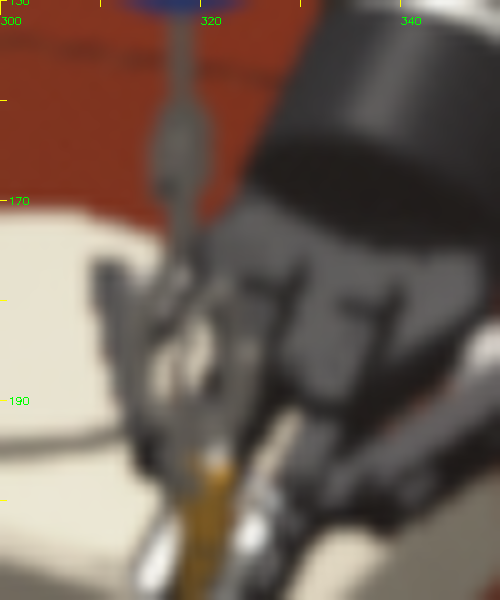

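View pics/t32b.png

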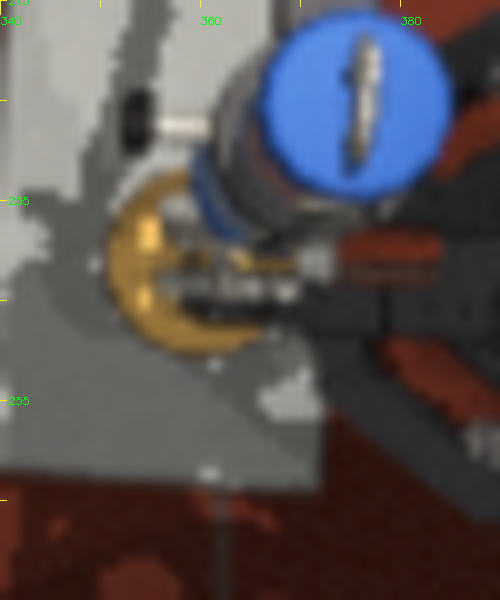

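```bash
python3 -m jog '[{"tx":0,"ty":0,"tz":-2,"wx":0,"wy":0,"wz":0,"hand":0},{"tx":0,"ty":0,"tz":-4,"wx":0,"wy":0,"wz":0,"hand":0},{"tx":0,"ty":0,"tz":-6,"wx":0,"wy":0,"wz":0,"hand":0},{"tx":0,"ty":0,"tz":-8,"wx":0,"wy":0,"wz":0,"hand":0},{"tx":0,"ty":0,"tz":-10,"wx":0,"wy":0,"wz":0,"hand":0}]' 60
python3 st.py
```

```text
t: 31.42
ee_pos: [0.5985, -0.1006, 0.167]
eef_rot: [-2.005, -0.001, -0.102]
ft_force: [0.3, 0.1, -4.3]
width: 0.0105
t 31.43 eye xs -6.0 ys 0.2 wire z rel pin -44.3 f [ 0.34  0.11 -4.34] tq [-1.77  0.18  0.01] q5 -1.23
```

```bash
python3 -m jog '[{"tx":0,"ty":0,"tz":-2,"wx":0,"wy":0,"wz":0,"hand":0},{"tx":0,"ty":0,"tz":-4,"wx":0,"wy":0,"wz":0,"hand":0},{"tx":0,"ty":0,"tz":-6,"wx":0,"wy":0,"wz":0,"hand":0},{"tx":0,"ty":0,"tz":-8,"wx":0,"wy":0,"wz":0,"hand":0},{"tx":0,"ty":0,"tz":-10,"wx":0,"wy":0,"wz":0,"hand":0}]' 60
python3 st.py
python3 - <<'E'
from h import *
s=capture('side');t=capture('top');cv2.imwrite('pics/s33.png',s);cv2.imwrite('pics/t33.png',t)
crop(s,300,140,50,70,10,'s33b.png'); crop(t,340,215,50,60,10,'t33b.png')
E
```

```text
t: 32.05
ee_pos: [0.5986, -0.1006, 0.1569]
eef_rot: [-2.005, -0.001, -0.102]
ft_force: [-0.1, 0.3, -4.2]
width: 0.0107
t 32.05 eye xs -6.0 ys 0.2 wire z rel pin -54.4 f [-0.08  0.33 -4.16] tq [-1.69  0.2  -0.01] q5 -1.24
```

View pics/s33b.png

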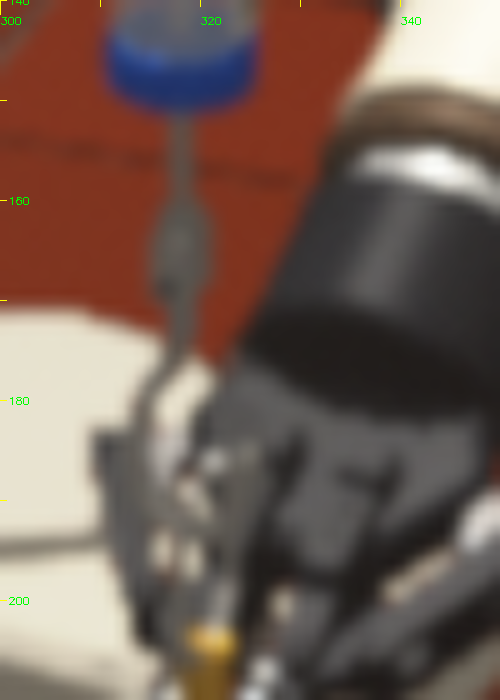

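View pics/t33b.png

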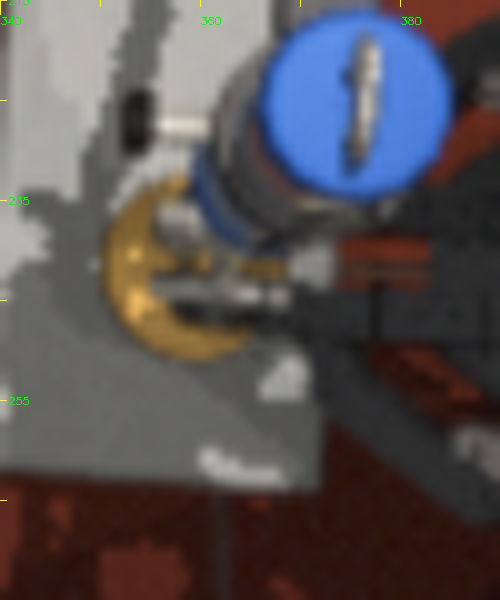

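```bash
python3 -m jog '[{"tx":0,"ty":0,"tz":-1.2,"wx":0,"wy":0,"wz":0,"hand":0},{"tx":0,"ty":0,"tz":-2.4,"wx":0,"wy":0,"wz":0,"hand":0},{"tx":0,"ty":0,"tz":-3.6,"wx":0,"wy":0,"wz":0,"hand":0},{"tx":0,"ty":0,"tz":-4.8,"wx":0,"wy":0,"wz":0,"hand":0},{"tx":0,"ty":0,"tz":-6,"wx":0,"wy":0,"wz":0,"hand":0}]' 60
python3 st.py
```

```text
t: 32.78
ee_pos: [0.5985, -0.1005, 0.1507]
eef_rot: [-2.005, -0.0, -0.102]
ft_force: [0.2, 0.7, -4.4]
width: 0.0106
t 32.77 eye xs -6.1 ys 0.3 wire z rel pin -60.6 f [ 0.2   0.67 -4.43] tq [-1.77  0.18 -0.01] q5 -1.24
```

```bash
python3 -m jog '[{"tx":0,"ty":0,"tz":-1.2,"wx":0,"wy":0,"wz":0,"hand":0},{"tx":0,"ty":0,"tz":-2.4,"wx":0,"wy":0,"wz":0,"hand":0},{"tx":0,"ty":0,"tz":-3.6,"wx":0,"wy":0,"wz":0,"hand":0},{"tx":0,"ty":0,"tz":-4.8,"wx":0,"wy":0,"wz":0,"hand":0},{"tx":0,"ty":0,"tz":-6,"wx":0,"wy":0,"wz":0,"hand":0}]' 60
python3 st.py
```

```text
t: 33.4
ee_pos: [0.5985, -0.1005, 0.1447]
eef_rot: [-2.005, -0.0, -0.102]
ft_force: [-0.6, -0.1, -4.0]
width: 0.0106
t 33.40 eye xs -6.1 ys 0.3 wire z rel pin -66.6 f [-0.64 -0.09 -3.95] tq [-1.56  0.17 -0.04] q5 -1.24
```

```bash
python3 -m jog '[{"tx":0,"ty":0,"tz":-1.2,"wx":0,"wy":0,"wz":0,"hand":0},{"tx":0,"ty":0,"tz":-2.4,"wx":0,"wy":0,"wz":0,"hand":0},{"tx":0,"ty":0,"tz":-3.6,"wx":0,"wy":0,"wz":0,"hand":0},{"tx":0,"ty":0,"tz":-4.8,"wx":0,"wy":0,"wz":0,"hand":0},{"tx":0,"ty":0,"tz":-6,"wx":0,"wy":0,"wz":0,"hand":0}]' 60
python3 st.py
python3 - <<'E'
from h import *
s=capture('side');t=capture('top');cv2.imwrite('pics/s34.png',s);cv2.imwrite('pics/t34.png',t)
crop(s,300,140,50,70,10,'s34b.png'); print(read_state()['ft_force'])
E
```

```text
t: 34.02
ee_pos: [0.5985, -0.1004, 0.1387]
eef_rot: [-2.004, -0.001, -0.102]
ft_force: [0.7, 0.3, -2.8]
width: 0.0108
t 34.02 eye xs -6.0 ys 0.3 wire z rel pin -72.6 f [ 0.69  0.28 -2.76] tq [-1.44  0.12 -0.06] q5 -1.24
[ 0.52036155 -0.12595614 -1.89225113]
```

View pics/s34b.png

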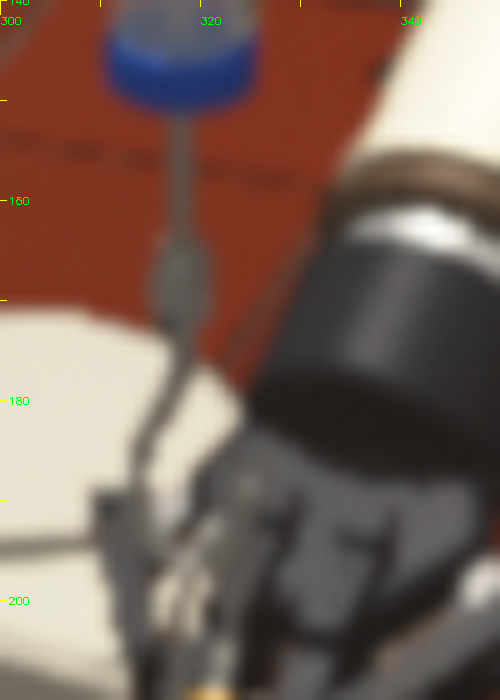

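```bash
python3 -m jog '[{"tx":0,"ty":0,"tz":-1,"wx":0,"wy":0,"wz":0,"hand":0},{"tx":0,"ty":0,"tz":-2,"wx":0,"wy":0,"wz":0,"hand":0},{"tx":0,"ty":0,"tz":-3,"wx":0,"wy":0,"wz":0,"hand":0},{"tx":0,"ty":0,"tz":-4,"wx":0,"wy":0,"wz":0,"hand":0},{"tx":0,"ty":0,"tz":-5,"wx":0,"wy":0,"wz":0,"hand":0}]' 60
python3 st.py
```

```text
t: 34.75
ee_pos: [0.5985, -0.1004, 0.1336]
eef_rot: [-2.004, -0.0, -0.102]
ft_force: [0.8, -0.5, -1.4]
width: 0.0105
t 34.75 eye xs -6.1 ys 0.3 wire z rel pin -77.7 f [ 0.77 -0.51 -1.37] tq [-1.28  0.14 -0.02] q5 -1.25
```

```bash
python3 -m jog '[{"tx":0,"ty":0,"tz":-1,"wx":0,"wy":0,"wz":0,"hand":0},{"tx":0,"ty":0,"tz":-2,"wx":0,"wy":0,"wz":0,"hand":0},{"tx":0,"ty":0,"tz":-3,"wx":0,"wy":0,"wz":0,"hand":0},{"tx":0,"ty":0,"tz":-4,"wx":0,"wy":0,"wz":0,"hand":0},{"tx":0,"ty":0,"tz":-5,"wx":0,"wy":0,"wz":0,"hand":0}]' 60
cat > av.py <<'E'
from h import *
import sys
F=[];T=[]
n=int(sys.argv[2])
for i in range(n):
    im=capture('side' if i<n-1 else 'top'); s=read_state(); F.append(s['ft_force']);T.append(s['wrist_torque'])
    if i==n-2: cv2.imwrite(f'pics/{sys.argv[1]}s.png',im)
cv2.imwrite(f'pics/{sys.argv[1]}t.png',im)
F=np.array(F);T=np.array(T); print('F',F.mean(0).round(2),'sd',F.std(0).round(2),'T',T.mean(0).round(3),'sd',T.std(0).round(3))
i=cv2.imread(f'pics/{sys.argv[1]}s.png'); crop(i,300,140,50,70,8,f'{sys.argv[1]}sb.png')
E
python3 av.py m1 8; python3 st.py
```

```text
t: 35.38
ee_pos: [0.5986, -0.1004, 0.1287]
eef_rot: [-2.004, -0.001, -0.102]
ft_force: [1.0, 0.3, -0.5]
width: 0.0106
F [ 0.5  -0.13 -0.9 ] sd [0.55 0.38 0.48] T [-1.139  0.117 -0.067] sd [0.038 0.029 0.029]
t 35.77 eye xs -6.1 ys 0.4 wire z rel pin -82.6 f [ 0.02  0.06 -1.54] tq [-1.16  0.08 -0.1 ] q5 -1.25
```

View pics/m1sb.png

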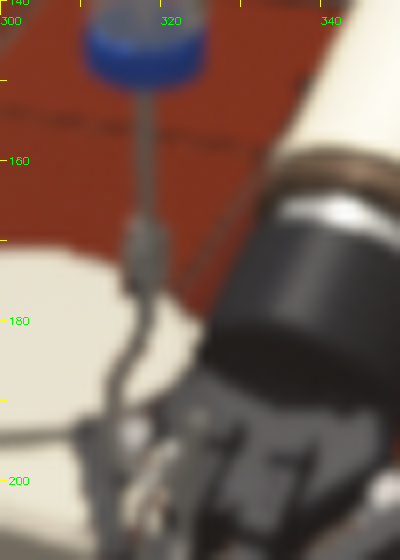

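```bash
python3 -m jog '[{"tx":1,"ty":-0.1,"tz":-0.8,"wx":0,"wy":0,"wz":0,"hand":0},{"tx":2,"ty":-0.2,"tz":-1.6,"wx":0,"wy":0,"wz":0,"hand":0},{"tx":3,"ty":-0.3,"tz":-2.4,"wx":0,"wy":0,"wz":0,"hand":0},{"tx":4,"ty":-0.4,"tz":-3.2,"wx":0,"wy":0,"wz":0,"hand":0},{"tx":5,"ty":-0.5,"tz":-4,"wx":0,"wy":0,"wz":0,"hand":0}]' 60
python3 av.py m2 10; python3 st.py
```

```text
t: 36.4
ee_pos: [0.6036, -0.1009, 0.1247]
eef_rot: [-2.004, -0.0, -0.102]
ft_force: [-0.0, -0.0, -0.3]
width: 0.0105
F [ 0.23 -0.24 -0.45] sd [0.35 0.5  0.43] T [-1.062  0.11  -0.   ] sd [0.025 0.037 0.019]
t 36.90 eye xs -1.0 ys 0.4 wire z rel pin -86.6 f [ 0.34  0.21 -0.36] tq [-1.06  0.08 -0.02] q5 -1.25
```

View pics/m2sb.png

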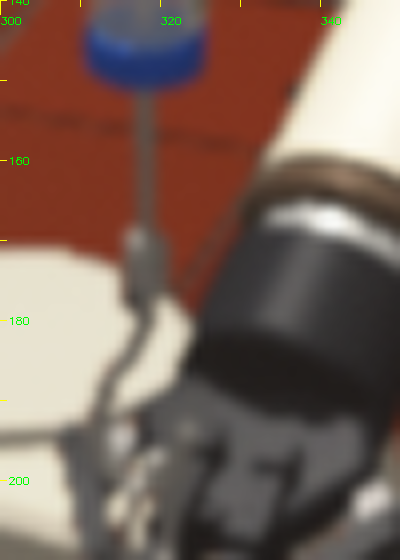

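```bash
python3 -m jog '[{"tx":0,"ty":0,"tz":-0.8,"wx":0,"wy":0,"wz":0,"hand":0},{"tx":0,"ty":0,"tz":-1.6,"wx":0,"wy":0,"wz":0,"hand":0},{"tx":0,"ty":0,"tz":-2.4,"wx":0,"wy":0,"wz":0,"hand":0},{"tx":0,"ty":0,"tz":-3.0,"wx":0,"wy":0,"wz":0,"hand":0}]' 60
python3 av.py m3 12; python3 st.py
```

```text
t: 37.4
ee_pos: [0.6035, -0.1009, 0.1217]
eef_rot: [-2.004, -0.0, -0.102]
ft_force: [0.5, 0.8, -0.3]
width: 0.0106
F [-0.22 -0.09 -0.16] sd [0.44 0.49 0.57] T [-0.96   0.113 -0.014] sd [0.033 0.01  0.032]
t 38.00 eye xs -1.0 ys 0.3 wire z rel pin -89.6 f [-0.36  0.17 -0.19] tq [-0.98  0.12 -0.02] q5 -1.25
```

Run:
```python
from h import *
i=cv2.imread('pics/m3s.png'); crop(i,290,140,75,110,6,'m3c.png'); t=cv2.imread('pics/m3t.png'); crop(t,340,215,50,60,8,'m3d.png')
```

```text
(no output)
```

View pics/m3c.png

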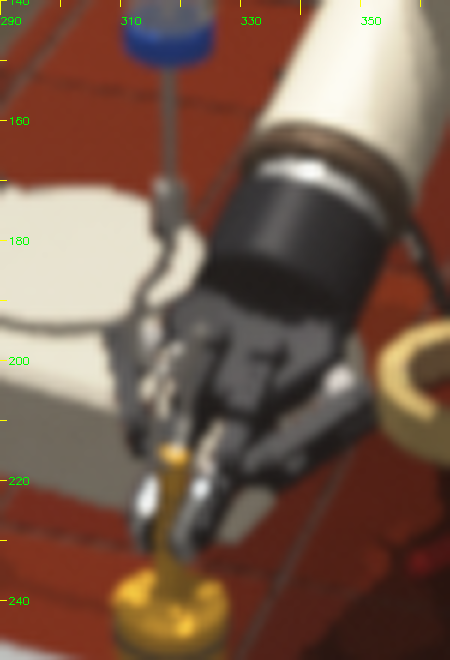

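View pics/m3d.png

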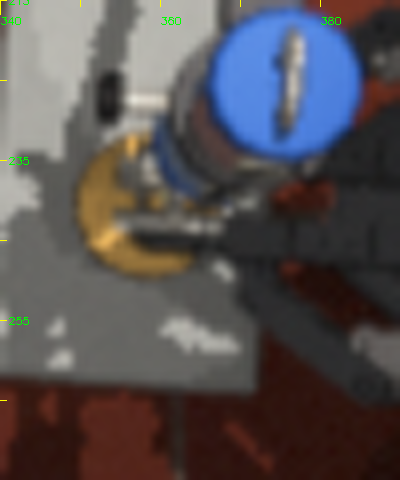

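```bash
python3 -m jog '[{"tx":0,"ty":0,"tz":-0.5,"wx":0,"wy":0,"wz":0,"hand":0},{"tx":0,"ty":0,"tz":-1,"wx":0,"wy":0,"wz":0,"hand":0},{"tx":0,"ty":0,"tz":-1,"wx":0,"wy":0,"wz":0,"hand":0},{"tx":0,"ty":0,"tz":-1,"wx":0,"wy":0,"wz":0,"hand":0}]' 20
python3 av.py m4 10; python3 st.py; python3 -c "
from station import *; print(read_state()['width'])"
```

```text
t: 38.5
ee_pos: [0.6035, -0.1009, 0.1208]
eef_rot: [-2.004, -0.0, -0.102]
ft_force: [0.0, 0.9, 0.1]
width: 0.0107
F [-0.22 -0.33  0.05] sd [0.61 0.38 0.4 ] T [-0.947  0.113  0.002] sd [0.018 0.028 0.026]
t 39.00 eye xs -1.0 ys 0.4 wire z rel pin -90.5 f [-0.01 -0.17  0.07] tq [-0.96  0.11 -0.03] q5 -1.25
0.010922267401626582
```

```bash
python3 -m jog '[{"tx":0,"ty":0,"tz":0,"wx":0,"wy":0,"wz":0,"hand":0.13},{"tx":0,"ty":0,"tz":0,"wx":0,"wy":0,"wz":0,"hand":0.15},{"tx":0,"ty":0,"tz":0,"wx":0,"wy":0,"wz":0,"hand":0.18},{"tx":0,"ty":0,"tz":0,"wx":0,"wy":0,"wz":0,"hand":0.22},{"tx":0,"ty":0,"tz":0,"wx":0,"wy":0,"wz":0,"hand":0.26}]' 20
python3 av.py m5 6; python3 st.py
python3 - <<'E'
from h import *
print(read_state()['width'])
i=cv2.imread('pics/m5s.png'); crop(i,290,140,75,110,6,'m5c.png')
E
```

```text
t: 39.62
ee_pos: [0.6035, -0.1009, 0.1208]
eef_rot: [-2.004, -0.0, -0.102]
ft_force: [0.3, -0.4, 0.2]
width: 0.0221
F [0.25 0.29 0.12] sd [0.56 0.42 0.13] T [-0.946  0.096 -0.008] sd [0.021 0.011 0.046]
t 39.92 eye xs -1.0 ys 0.4 wire z rel pin -90.5 f [0.81 0.4  0.  ] tq [-0.92  0.09 -0.1 ] q5 -1.25
0.021989785476697412
```

View pics/m5c.png

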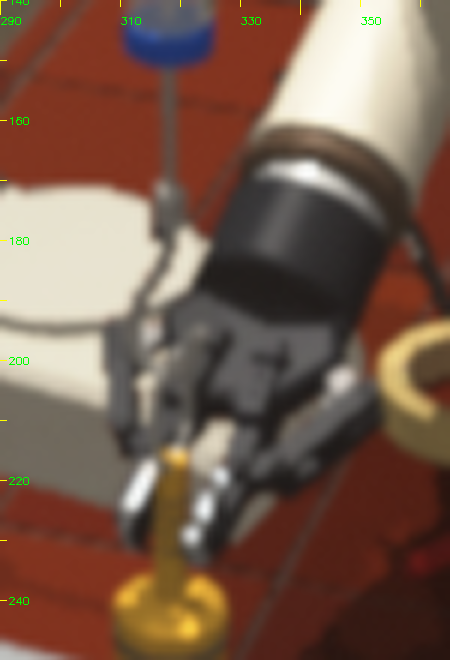

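```bash
python3 -m jog '[{"tx":0,"ty":0,"tz":0,"wx":0,"wy":0,"wz":0,"hand":0.33},{"tx":0,"ty":0,"tz":0,"wx":0,"wy":0,"wz":0,"hand":0.42},{"tx":0,"ty":0,"tz":0,"wx":0,"wy":0,"wz":0,"hand":0.5},{"tx":0,"ty":0,"tz":0,"wx":0,"wy":0,"wz":0,"hand":0.5}]' 20
python3 av.py m6 6
python3 - <<'E'
from h import *
print(read_state()['width'])
i=cv2.imread('pics/m6s.png'); a=cv2.imread('pics/m6t.png'); crop(i,290,140,75,110,5,'m6c.png'); crop(a,335,215,60,60,6,'m6d.png')
E
```

```text
t: 40.42
ee_pos: [0.6035, -0.101, 0.1208]
eef_rot: [-2.004, -0.001, -0.102]
ft_force: [-0.6, -0.2, -0.7]
width: 0.0426
F [ 0.14 -0.07 -0.26] sd [0.4  0.51 0.7 ] T [-0.947  0.1   -0.002] sd [0.029 0.022 0.017]
0.04227656688945688
```

View pics/m6c.png

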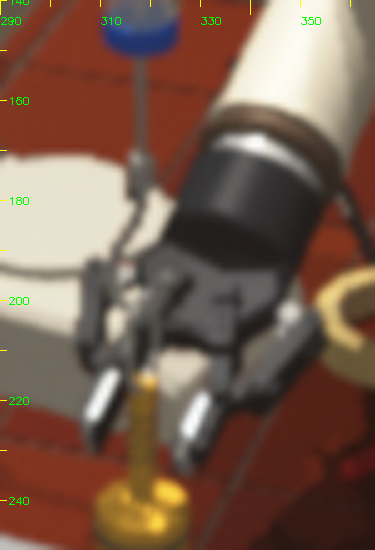

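View pics/m6d.png

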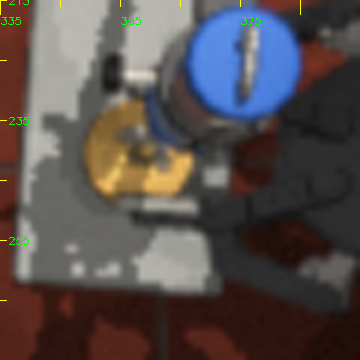

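```bash
python3 -m jog '[{"tx":-0.5,"ty":-5,"tz":1,"wx":0,"wy":0,"wz":0,"hand":0.5},{"tx":-1.5,"ty":-15,"tz":4,"wx":0,"wy":0,"wz":0,"hand":0.5},{"tx":-3,"ty":-30,"tz":10,"wx":0,"wy":0,"wz":0,"hand":0.5},{"tx":-5,"ty":-50,"tz":20,"wx":0,"wy":0,"wz":0,"hand":0.5},{"tx":-8,"ty":-75,"tz":32,"wx":0,"wy":0,"wz":0,"hand":0.5}]' 20
python3 -m jog '[{"tx":-4,"ty":-40,"tz":15,"wx":0,"wy":0,"wz":0,"hand":0.5},{"tx":-10,"ty":-70,"tz":25,"wx":0,"wy":0,"wz":0,"hand":0.5},{"tx":-15,"ty":-80,"tz":25,"wx":0,"wy":0,"wz":0,"hand":0.5}]' 20
python3 - <<'E'
from h import *
im=[]
for i in range(10):
    s=capture('side'); cv2.imwrite(f'pics/f_{i}.png',s); im.append(cv2.resize(s[150:260,295:345],None,fx=3,fy=3,interpolation=cv2.INTER_CUBIC)[:,:150])
t=capture('top');cv2.imwrite('pics/f_t.png',t)
cv2.imwrite('pics/f.png',np.hstack(im[::2]))
a=[cv2.imread(f'pics/f_{i}.png')[150:260,295:345].astype(int) for i in range(10)]
print([round(float(abs(a[i]-a[0]).mean()),2) for i in range(10)],read_state()['t'],read_state()['ee_pos'])
crop(cv2.imread('pics/f_9.png'),285,140,75,130,4,'f9.png'); crop(t,335,215,60,60,6,'ft.png')
E
```

```text
t: 41.35
ee_pos: [0.5953, -0.1776, 0.1535]
eef_rot: [-2.005, -0.0, -0.102]
ft_force: [0.6, 0.2, 0.3]
width: 0.0427
t: 41.72
ee_pos: [0.5791, -0.2621, 0.1796]
eef_rot: [-2.008, -0.002, -0.106]
ft_force: [0.4, 0.3, -0.5]
width: 0.0425
[0.0, 0.91, 0.99, 1.45, 1.83, 2.21, 2.44, 2.52, 2.52, 2.44] 42.275 [ 0.58060469 -0.25655907  0.17839797]
```

View pics/f.png

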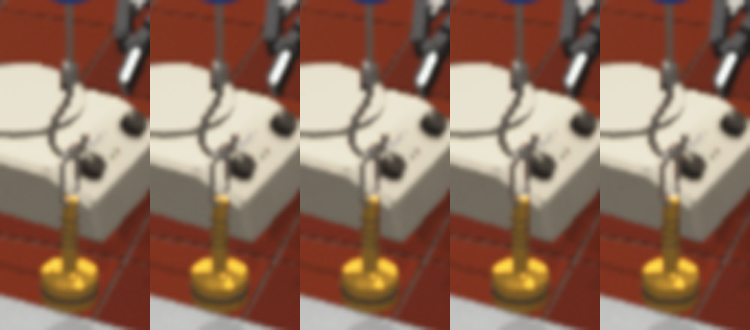

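View pics/f9.png

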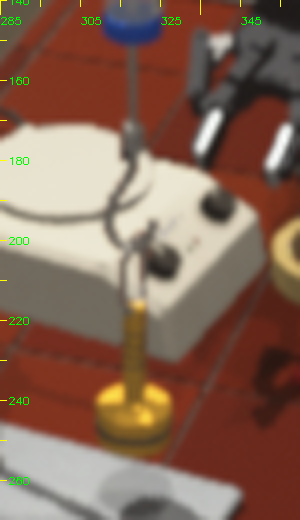

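View pics/ft.png

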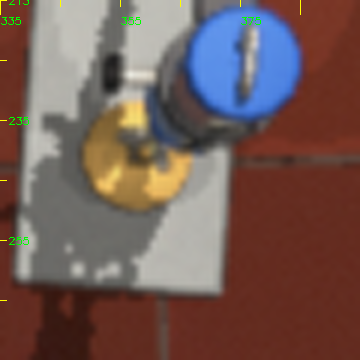

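```bash
cat > q.py <<'E'
from h import *
r=[]
for i in range(14):
    s=capture('side') ; 
    h=cv2.cvtColor(s[205:262,300:340],cv2.COLOR_BGR2HSV); m=((h[...,0]>15)&(h[...,0]<32)&(h[...,1]>130)).astype(float); ys,xs=np.nonzero(m)
    b=ys>22; r.append([xs[b].mean()+300,ys[b].mean()+205,xs[~b].mean()+300])
print(np.array(r).round(2).tolist(),read_state()['t'])
E
python3 -m jog '[{"tx":0,"ty":0,"tz":0,"wx":0,"wy":0,"wz":0,"hand":0.5},{"tx":0,"ty":0,"tz":0,"wx":0,"wy":0,"wz":0,"hand":0.5}]' 20
python3 q.py
```

```text
t: 42.52
ee_pos: [0.5807, -0.2563, 0.1784]
eef_rot: [-2.004, -0.0, -0.1]
ft_force: [0.2, 0.1, 0.1]
width: 0.0423
[[317.61, 242.51, 317.79], [317.62, 242.47, 317.74], [317.59, 242.51, 317.74], [317.59, 242.43, 317.79], [317.65, 242.38, 317.93], [317.76, 242.4, 318.21], [317.72, 242.37, 318.21], [317.92, 242.47, 318.21], [317.95, 242.36, 318.21], [318.01, 242.31, 318.2], [318.14, 242.39, 318.21], [318.08, 242.33, 318.2], [318.01, 242.43, 318.21], [317.94, 242.35, 318.21]] 43.225
```

```bash
for i in 1 2 3 4; do python3 -m jog '[{"tx":0,"ty":0,"tz":0,"wx":0,"wy":0,"wz":0,"hand":0.5},{"tx":0,"ty":0,"tz":0,"wx":0,"wy":0,"wz":0,"hand":0.5},{"tx":0,"ty":0,"tz":0,"wx":0,"wy":0,"wz":0,"hand":0.5},{"tx":0,"ty":0,"tz":0,"wx":0,"wy":0,"wz":0,"hand":0.5},{"tx":0,"ty":0,"tz":0,"wx":0,"wy":0,"wz":0,"hand":0.5}]' >/dev/null; done
python3 q.py
python3 - <<'E'
from h import *
t=capture('top');cv2.imwrite('pics/end_t.png',t);cv2.imwrite('pics/end_s.png',capture('side'));print(read_state()['t'])
a=np.vstack([cv2.imread('pics/top0.png')[180:330,210:420],t[180:330,210:420]]);cv2.imwrite('pics/cmp.png',cv2.resize(a,None,fx=2,fy=2))
E
```

```text
[[318.05, 242.4, 318.2], [317.95, 242.38, 318.21], [317.93, 242.38, 318.21], [317.82, 242.39, 318.21], [317.69, 242.44, 317.98], [317.63, 242.44, 317.82], [317.57, 242.45, 317.72], [317.59, 242.53, 317.74], [317.58, 242.43, 317.77], [317.66, 242.48, 317.93], [317.69, 242.45, 318.06], [317.81, 242.4, 318.21], [317.91, 242.44, 318.21], [318.02, 242.43, 318.21]] 46.425
46.525
```

View pics/cmp.png

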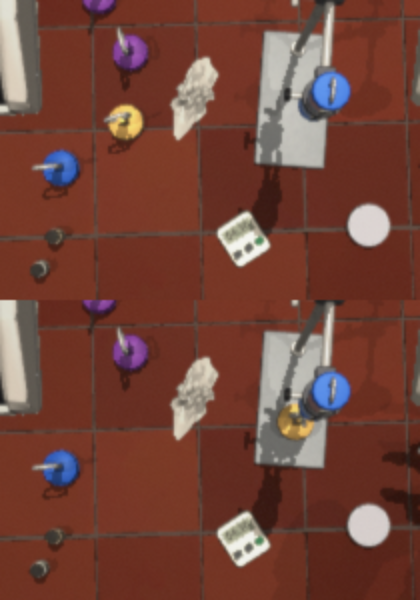

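View pics/end_s.png

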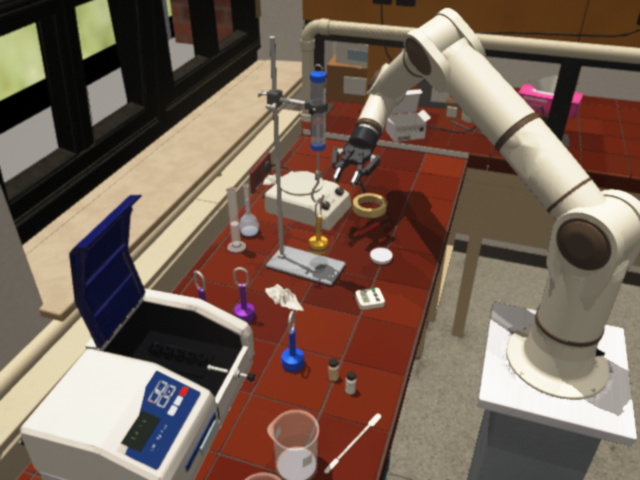

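```bash
python3 -c "
from station import *
print(sign_off())"
```

```text
the job is handed in; nothing more can be done
None
```

The brass weight is hanging upright from the balance's hook. I handed the job in at about 46.5 s, with the gripper open and clear of it.

**Regrasp:** The arm could not hold the stem across its ±y faces with the hand level enough to reach the hook. I lifted the weight by the top of its stem and set it down again nearer the robot. I then took the stem from the right, across the ±x faces instead of the ±y faces you described. While setting it down I pressed it onto the bench with about 28 N, because I went a little too low.

**Hook and loading:**
- **Stilling the hook:** I brought the eye up very slowly against the outside of the swinging hook until it was still, held it there, and eased away. It then hung at rest.
- **Hanging:** I passed the eye over the tip and lowered it at about 8 mm/s. The wrist force had fallen from about -4.3 N to about 0 N before I let go. The wrist torque did not change as the fingers opened.
- **Weight:** It reads about 4.3 N (0.44 kg), and I estimate the rod is drawn about 29 mm of its 65 mm scale.

**Last checks:**
- The weight still sways by about ±0.6 mm, and this had not visibly died down.
- The timer, petri dish and vials look unmoved in the before and after pictures.

**Disagreements:**
- The reported tool tip lay about 20 mm ahead of the real fingertips, so my first close missed the stem; I corrected for this afterwards.
- The two cameras disagreed by about 8 mm in y, so I used the average.

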